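# Drain the pestle: load the rail basket and run it round the corner

### The arm

A 6-joint arm with a two-finger parallel gripper is mounted at the origin on the work surface. World frame = base frame: x ahead of the robot, y to its left, z up, the work surface at z = 0. Lengths are in m, angles in degrees, forces in N, time in s.
With the tool pointing down it reaches from about 0.3 to 0.75 m from the base axis. Payload 8.5 kg.
Tool frame: the origin (TCP) lies midway between the tips of the shut fingers; the grasp point (between the pads) lies 19 mm behind it (env.grip_depth is the distance from the TCP to the grasp point, in m); x points along the fingers, y is the direction in which the jaws open and shut, and the axes are right-handed (so a half turn about x gives the same grasp; the last joint's range is limited). The gripper opens to 85 mm and grips with 20 to 120 N. Pads are 22 mm wide; open, the fingers measure 114 mm over their backs; the gripper's body (76 mm by 85 mm) begins 54 mm behind the grasp point. The pads swing forward as they close: fully open they stand 13 mm farther back than shut.
Start: joints at [-87.221, 21.807, 74.336, -0, 83.858, -12.336], TCP at [0.143, -0.531, 0.231] pointing down, gripper open.
Joint ranges: [-178.18, 178.18], [-50.72, 133.34], [12.68, 142.11], [-81.47, 261.47], [9.98, 163.14], [-165.26, 165.26]. Speed limits (degrees/s): [136.94, 136.94, 180, 180, 180, 180].

### API

Orientations are given as a 3x3 rotation matrix whose columns are the frame's x, y, z axes.
In Python, from rig import env gives the robot as it stands.
- The arm moves only by the tool play_rows, never from a script. Its arguments are lists of equal length, an entry for each row: "travel": the shift along the world's x, y, z in cm, a list of three; "rotation": the turn, a rotation vector about the world's x, y, z in rad, a list of three; "claw": the finger opening in cm, from 0 to 8.54. A call has 1 to 12 rows; each row shifts and turns the pose as measured when the row begins; what a row does not reach is not made up. A row lasts 1/12 s, in which the tool goes at most 41.7 mm and 7.16 degrees, less where a joint would pass 70% of its speed; a pose out of reach is approached as far as the arm can. A call is refused whole if a number of a shift passes 4.17 or a number of a turn 0.125, either way. A call with a gripper value outside its range is refused whole. The fingers move at their own pace and stop on an object; "squeeze" is the grip in N (left out, the last holds). Time passes only in rows, so rows that do not move let the fingers close. It gives the time, the measured TCP pose, the force and the opening at its end, in the units of the state.
- env.observe(): the state, without advancing time (a new reading comes with each control period).
- env.get_image(name): name is "side" or "top"; returns the picture (384x512x3 uint8, red, green, blue); there is no depth.
- env.camera_info(name): a dict with "vertical_fov" (degrees; the focal length in pixels is half the picture's height over the tangent of half this angle, whatever the lens; pixels are square), "cx", "cy" (the principal point, pixels), "eye" and "rotation" of the camera in the world. Camera axes: x right, y down, z forward; pixel columns grow to the right and rows downward; lengths in m; the calibration is good to about 2 mm. A picture is of the moment at which its call begins. camera_info takes no time and is no camera call.
- env.close_job(): hands the job in, once; it reports no verdict.
The state is a dict: "time_s": time; "q": joint angles; "qvel": joint speeds; "joint_efforts": joint torques, N m; "position": TCP position; "tool_rot": TCP orientation; "ft_force": force on the tool from outside, world axes, zero at the start; "wrist_torque": the same for the moment, N m; "grip_width": finger opening in m.
Only numpy, scipy, OpenCV 4.12 (cv2) and the standard library are available. Lean on these libraries where they do the work, as an engineer would, in place of code of your own. Each camera call takes 0.05 s, during which the arm holds its last target.

### The job

Lay the wooden pestle in the aluminium strainer basket that hangs from the corner rail, where the basket hangs now. Then push the basket by its runner along the rail and round the bend, over the draining board, until its runner eases up against the rubber tip of the end stop; press it home there for a moment with a light steady push (about 5 N) and let go. Be gentle and do not let the runner jam: the rail sits in old wall plugs and must not be forced, the basket stays level with the pestle in it, and the bowls, the mug and the glass dish stay where they are.

Things in the scene. Friction and masses are not known exactly. Their poses are not given: they have to be found in the camera images.
- rail: Fixed steel hook rail: upright flat bar 6 mm thick, 30 high, top edge 240 mm above counter. Origin on the counter under the bend's centre. In its axes: leg A at x=+100 mm, from y=-210 to 0 along +y; quarter bend, centre-line radius 100 (bent by hand, good to about 1 mm); leg B at y=+100, from x=0 to -170 along -x. Posts, a kerb and a ladle, none above the bar, are on its outer side; leg A's end cap stands 10 mm above it.
- stop: Fixed steel collar clamped on leg B, 22 wide, 16 long, 14.5 mm above the bar; its place differs by some 40 mm. Origin: bar's top centre line at the collar's front face; y points along the travel (leg B's -x). Its rubber-tipped set screw (11 mm thick) stands 4 to 14 mm out of this face towards the runner: how far is not measured, find it by touch. Hard: some 10 N per mm, so creep up at under 10 mm/s.
- caddy: Runner with knob and strainer basket, one loose piece, 130 g, captive on the bar. Origin on the bar's top centre line under the knob; y along the bar in the direction of travel (leg A: rail's +y; turns with the bend by +90 deg), z up, x to the outer side; basket hangs at -x. Runner housing 26 x 56 mm, top 16.5 above bar. 1.5 mm side play, so it leans about 4 deg to the basket side.
- tail (a point): Centre of the flat rear end face of the runner's housing, 26 wide, 12 high (from 4.5 to 16.5 mm above the bar's top edge), 28 mm behind the knob's axis. The place to push: low and along the bar, turning with it, the runner slides (drag 1 to 3 N). Pushed across the bar, or by the basket 72 mm to the side, it cocks and jams; a side load of a few N from a tool off the bar's line already counts.
- knob (a point): Centre of the round black knob on top of the runner: 22 mm across, 25 high (from 23 to 48 mm above the bar's top edge; the point is at 35), on a 12 mm stem straight above the bar, axis upright. Pushed from behind this high up, the runner noses down and binds on its keeper under the bar.
- basket (a point): Centre of the basket's inner floor (66 mm below the bar's top edge, about 174 mm above the counter), at x=-72 mm of the runner's axes. Inside 104 mm across the bar (runner's x) by 120 mm along it (y); perforated aluminium walls 28 mm high, 2 mm thick. Open on top; the bar, housing and knob stand beside the opening, the nearest edge 7 mm from the housing.
- pestle_mid (a point): Middle of the waist of the wooden pestle, which lies level on the counter: 80 mm long along this point's x axis, waist 20 mm thick and 30 long, ends 27 to 29 mm thick, 60 g. The point is 13.5 mm above the underside. Grasp it across (y). In the basket it lies best across the bar, the fingers then closing along it, clear of knob and bar.
- bowl_a: White ceramic bowl, 110 mm wide, 50 high, standing inside the rail's corner under the basket's way; origin under its centre. Leave alone.
- bowl_b: Terracotta bowl, 130 mm wide, 60 high, on the left of the counter; origin under its centre. Leave alone.
- mug: White mug, 76 mm wide, 85 high, on the left of the counter; origin under its centre. Leave alone.
- dish: Small glass dish, 80 mm wide, 26 high, near the pestle; origin under its centre. Leave alone.
- nose (a point): Foot of the front end of the runner's housing: on the bar's top centre line, 28 mm ahead of the knob's axis in the direction of travel. When the runner is home it is 4 to 14 mm short of the stop's origin, by the set screw's tip.
There are look-alikes about, which are no part of the job. Of the things that look like the part that bears pestle_mid, the middle-sized one is meant.

How it is judged (in metres and radians):
On the way, in this order (a step that is already met when the one before it is completed fails the run):
1. the pestle lies released in the basket, which still hangs on the straight leg A (x of pestle_mid in the frame of caddy between -0.124 and -0.02 m and y of pestle_mid in the frame of caddy between -0.06 and 0.06 m and z of pestle_mid in the frame of caddy between -0.07 and -0.04 m and contact force between the fingers and anything else below 0.05 N and y of caddy in the frame of rail below 0 m), for 0.2 s.
2. the basket's runner is in the bend, on the bar (x of pestle_mid in the frame of caddy between -0.124 and -0.02 m and y of pestle_mid in the frame of caddy between -0.06 and 0.06 m and z of pestle_mid in the frame of caddy between -0.07 and -0.04 m and x of caddy in the frame of rail above 0.045 m and y of caddy in the frame of rail above 0.045 m), for 0.05 s.
3. the runner is pressed home against the stop's rubber tip (over 2 N) (y of nose in the frame of stop between -0.017 and -0.001 m and contact force between caddy and stop above 2 N), for 0.1 s.
At the end, for the whole second after the job is handed in: Runner's nose 1 to 17 mm short of the stop's collar (where the rubber tip stands), within 6 mm of the bar's line and 7 deg of leg B; basket level within 9 deg, at rest; pestle lying in it (waist point inside the walls, 40 to 70 mm below the bar's top edge) (x of pestle_mid in the frame of caddy between -0.124 and -0.02 m and y of pestle_mid in the frame of caddy between -0.06 and 0.06 m and z of pestle_mid in the frame of caddy between -0.07 and -0.04 m and y of nose in the frame of stop between -0.017 and -0.001 m and x of nose in the frame of stop between -0.006 and 0.006 m and angle between the y axis of caddy and the y axis of stop, either way round below 0.12 rad and angle between caddy's own z axis and vertical below 0.15 rad and linear speed of caddy below 0.01 m/s); the robot touches nothing.
It fails at once if the rail is forced: the runner bears on the bar with more than 20 N (contact force between caddy and rail above 20 N).
It fails at once if the stop is rammed: the runner bears on it with more than 14 N (contact force between caddy and stop above 14 N).
It fails at once if the gripper leans on the rail or stop with more than 10 N (contact force between the arm and rail above 10 N or contact force between the arm and stop above 10 N).
It fails at once if the basket is tipped by more than 17 deg (angle between caddy's own z axis and vertical above 0.3 rad).
It fails at once if a bystander is moved by more than 20 mm (distance of any of bowl_a, bowl_b, mug, dish from where it was at the start of the episode above 0.02 m).
It also fails if it takes over 72 s, if anything falls off the work surface, if the arm or the gripper's body presses on something with over 40 N, if the wrist force passes 120 N, or if a joint passes its speed limit or range.

## Working session

There is one attempt and no reset: what is moved stays moved. The work goes in short steps, Python scripts to look and compute and a tool call to move; the robot and the scene stay as the last step left them, time stands still between calls to the robot, and variables do not carry over. Pictures are saved under pics/ and viewed, and the job is handed in when it is done.

Besides the shell and the picture viewer there is one more tool, called after ">>>" by a JSON object that holds its "name" and its "arguments", one argument or row to a line. play_rows: Moves the arm, as the interface text tells. Its arguments: {"type":"object","properties":{"travel":{"type":"array","items":{"type":"array","items":{"type":"number"}}},"rotation":{"type":"array","items":{"type":"array","items":{"type":"number"}}},"claw":{"type":"array","items":{"type":"number"}},"squeeze":{"type":"number"}},"required":["travel","rotation","claw"]}

```bash
ls; mkdir -p pics; python3 - <<'E'
from rig import env
import cv2
print(env.observe())
for n in("side","top"):
    im=env.get_image(n); cv2.imwrite(f"pics/{n}0.png",im[:,:,::-1]); print(n,env.camera_info(n))
E
```

```text
pics
{'time_s': 0.0, 'q': array([-8.72226737e+01,  2.18432849e+01,  7.43858291e+01, -1.61981958e-03,
        8.38581761e+01, -1.23377826e+01]), 'qvel': array([-0.02154656,  0.02021487,  0.08495329,  0.05903086, -0.08977539,
        0.0673729 ]), 'joint_efforts': array([-2.82999266e-03, -4.48472106e+01, -2.31281680e+01, -2.73659343e-04,
        4.73557797e-03,  7.48026281e-06]), 'position': array([ 0.14337477, -0.53067513,  0.23068394]), 'tool_rot': array([[-1.01896264e-04,  2.60761961e-01, -9.65403123e-01],
       [ 1.52034696e-03, -9.65401972e-01, -2.60761810e-01],
       [-9.99998839e-01, -1.49431835e-03, -2.98077799e-04]]), 'ft_force': array([-0.95398338, -0.41557748,  1.45966011]), 'wrist_torque': array([-0.00444186, -0.03128672,  0.01933761]), 'grip_width': 0.0852783635080417}
side {'vertical_fov': 53.151829227960455, 'cx': 259.6035746220773, 'cy': 191.15975008756595, 'eye': array([ 0.4973714 , -0.7827203 ,  0.71937441]), 'rotation': array([[ 0.99734801, -0.05966756,  0.04167405],
       [-0.06833445, -0.57065564,  0.81834134],
       [-0.0250469 , -0.81901888, -0.57321962]])}
top {'vertical_fov': 43.77016514599297, 'cx': 265.41605686985105, 'cy': 198.03198617879792, 'eye': array([ 0.42889687, -0.03222715,  1.45389868]), 'rotation': array([[-2.12104721e-02, -9.96034497e-01,  8.64025308e-02],
       [-9.99774482e-01,  2.12217757e-02, -7.87802285e-04],
       [-1.04893688e-03, -8.63997552e-02, -9.96259997e-01]])}
```

View pics/side0.png

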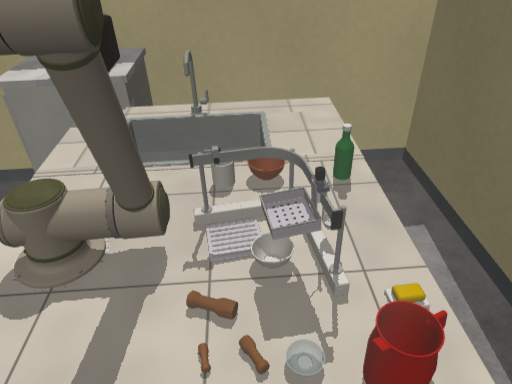

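View pics/top0.png

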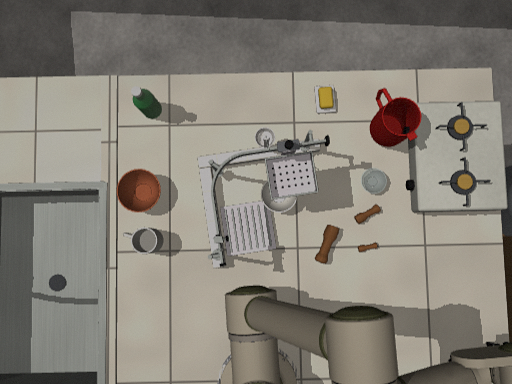

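Candidates for the pestle in the top view are: a large one at (328,243), a middle one at (368,214), near the dish as described, and a small one at (368,247). I choose the middle one and check it in close crops.

```bash
python3 - <<'E'
import cv2
t=cv2.imread("pics/top0.png");s=cv2.imread("pics/side0.png")
def crop(im,x0,y0,w,h,k,n): cv2.imwrite(n,cv2.resize(im[y0:y0+h,x0:x0+w],None,fx=k,fy=k,interpolation=cv2.INTER_CUBIC))
crop(t,300,160,100,100,6,"pics/t_p.png")
crop(t,195,125,140,100,5.6,"pics/t_r.png")
crop(t,195,185,100,90,6,"pics/t_r2.png")
crop(s,180,280,150,100,5,"pics/s_p.png")
crop(s,180,130,180,140,4.4,"pics/s_r.png")
E
```

```text
(no output)
```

View pics/t_p.png

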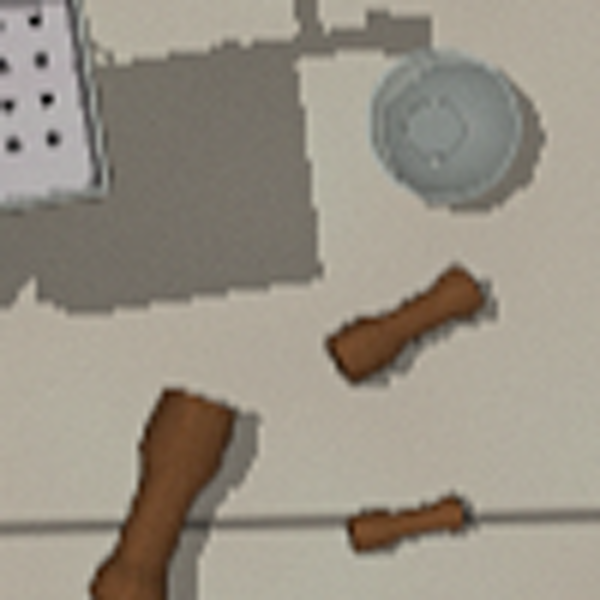

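View pics/t_r.png

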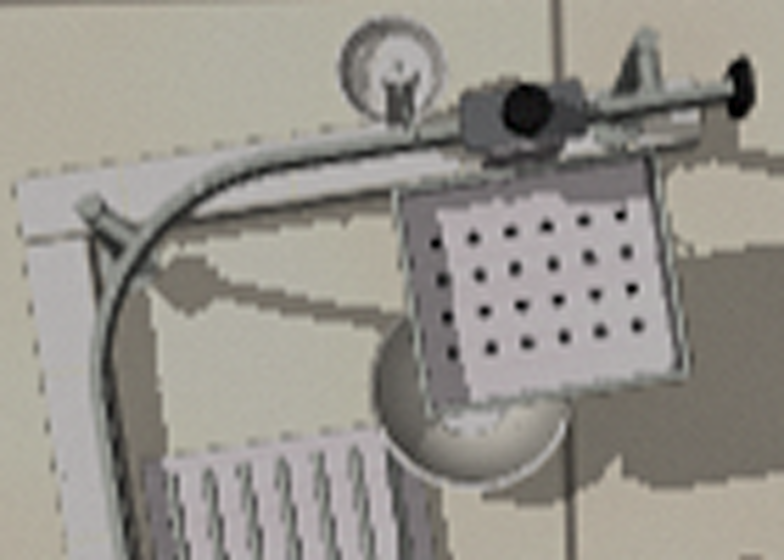

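View pics/t_r2.png

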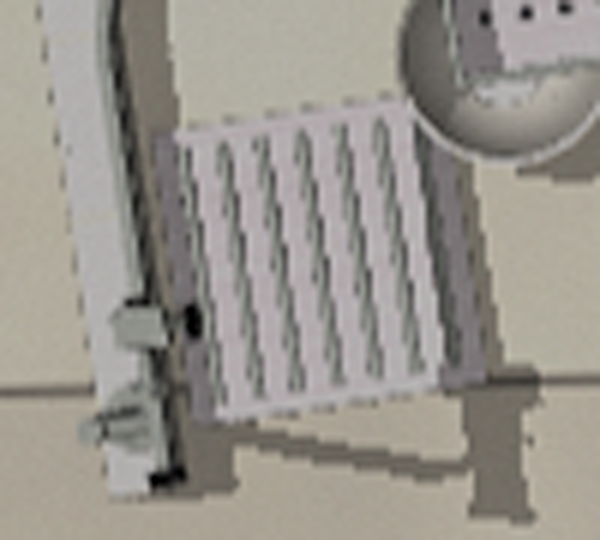

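View pics/s_p.png

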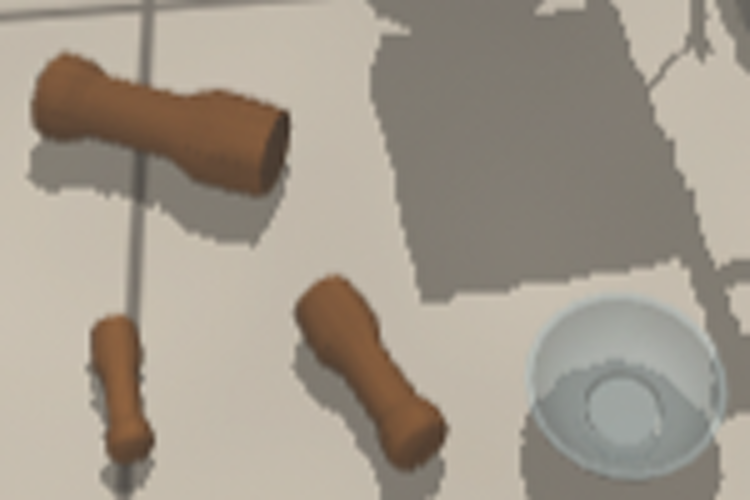

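View pics/s_r.png

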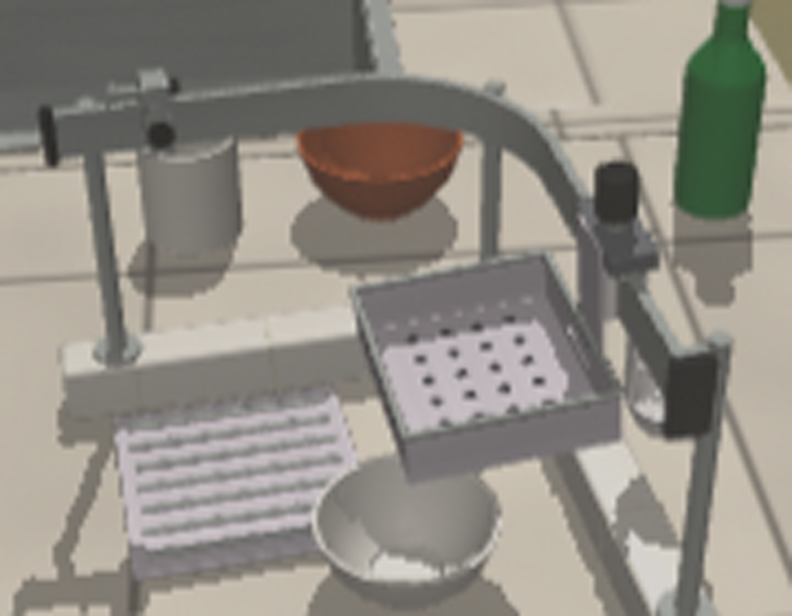

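```bash
python3 - <<'E'
import cv2
t=cv2.imread("pics/top0.png");s=cv2.imread("pics/side0.png")
def crop(im,x0,y0,w,h,k,n):
    c=cv2.resize(im[y0:y0+h,x0:x0+w],None,fx=k,fy=k,interpolation=cv2.INTER_NEAREST)
    for i in range(0,w,5):
        cv2.putText(c,str(x0+i),(i*k,10),0,.3,(0,0,255)); cv2.line(c,(i*k,0),(i*k,4),(0,0,255))
    for i in range(0,h,5):
        cv2.putText(c,str(y0+i),(0,i*k+8),0,.3,(0,0,255))
    cv2.imwrite(n,c)
crop(t,270,130,65,40,12,"pics/z1.png")
crop(t,205,140,75,50,10,"pics/z2.png")
crop(t,205,185,40,85,7,"pics/z3.png")
E
```

```text
(no output)
```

View pics/z1.png

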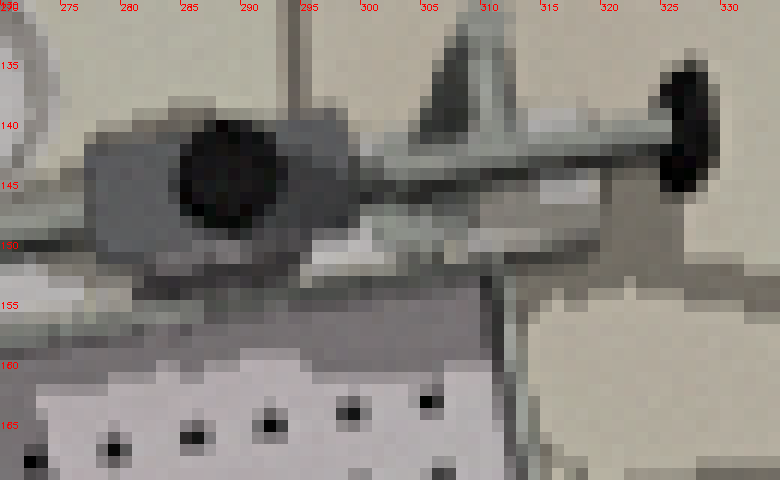

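View pics/z2.png

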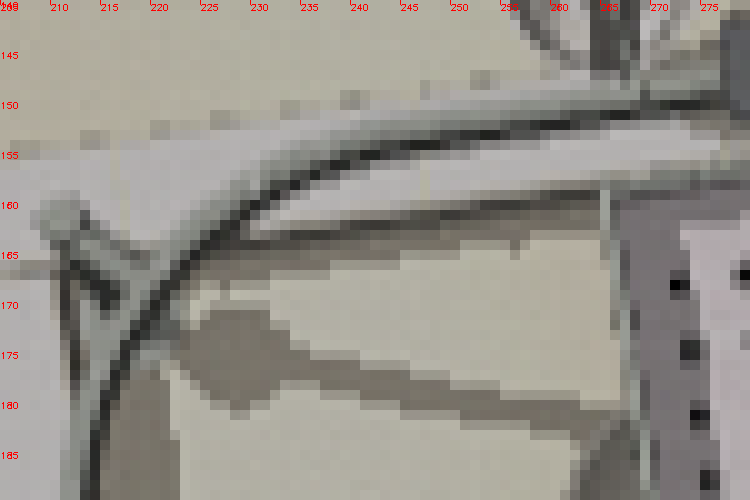

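View pics/z3.png

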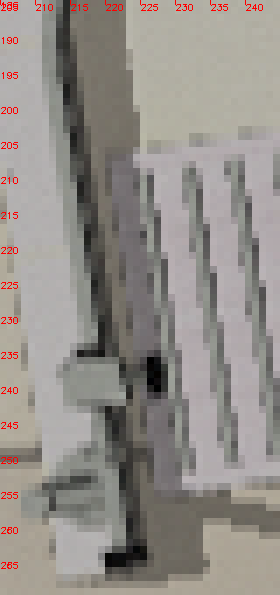

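```bash
cat > h.py <<'E'
import numpy as np, cv2
from scipy.optimize import least_squares
CAM={}
def cam(n):
    from rig import env
    if n not in CAM:
        c=env.camera_info(n); f=192/np.tan(np.radians(c["vertical_fov"])/2); CAM[n]=(f,c)
    return CAM[n]
def ray(n,u,v):
    f,c=cam(n); d=c["rotation"]@np.array([(u-c["cx"])/f,(v-c["cy"])/f,1]); return c["eye"],d
def atz(n,u,v,z):
    e,d=ray(n,u,v); return e+d*(z-e[2])/d[2]
def proj(n,P):
    f,c=cam(n); p=c["rotation"].T@(np.asarray(P,float)-c["eye"]); return np.array([c["cx"]+f*p[0]/p[2],c["cy"]+f*p[1]/p[2]])
def crop(im,x0,y0,w,h,k,n,inter=cv2.INTER_NEAREST):
    c=cv2.resize(im[y0:y0+h,x0:x0+w],None,fx=k,fy=k,interpolation=inter)
    for i in range(0,w,5):
        cv2.putText(c,str(x0+i),(i*k,10),0,.3,(0,0,255)); cv2.line(c,(i*k,0),(i*k,4),(0,0,255))
    for i in range(0,h,5): cv2.putText(c,str(y0+i),(0,i*k+8),0,.3,(0,0,255))
    cv2.imwrite(n,c)
E
python3 - <<'E'
from h import *
E=[(322.8,141.6),(311.2,143),(305.3,143.9),(274.5,149),(264.5,150.7),(254.5,151.9),(244.5,153.8),(237.5,155.5),(233.5,158),(229.5,160.8),(226,163.5),(222.5,166.7),(218.5,172),(215.5,178),(213.5,183.5),(213.4,193),(214.8,205.9),(215.9,215.9),(217.8,227.4),(221.4,248.8)]
W=np.array([atz("top",u,v,.24)[:2] for u,v in E])
def d(p,off=97):
    c,s=np.cos(p[2]),np.sin(p[2]); L=(W-p[:2])@np.array([[c,-s],[s,c]])
    x,y=L.T
    return np.where(y<0,x-.097,np.where(x<0,y-.097,np.hypot(x,y)-.097)),L
f0=None
for th in (0,1,-1,2,3):
    r=least_squares(lambda p:d(p)[0],[W[:,0].mean(),W[:,1].mean(),th],loss='soft_l1',f_scale=.001)
    if f0 is None or r.cost<f0.cost:f0=r
p=f0.x;print(p,np.degrees(p[2]));print(np.round(d(p)[0]*1000,1))
c,s=np.cos(p[2]),np.sin(p[2]);R=np.array([[c,-s],[s,c]])
loc=lambda P:R.T@(P[:2]-p[:2])
kn=atz("top",288.8,144,.288);print("knob",kn,loc(kn)*1000)
kn=atz("top",288.8,144,.270);print("knob low",kn,loc(kn)*1000)
for u in(213.5,222.4):
  for v in (235.5,242.4):
    q=atz("top",u,v,.2545);print("collar",loc(q)*1000)
for n in["top","side"]:
    im=cv2.imread(f"pics/{n}0.png"); im=cv2.resize(im,None,fx=3,fy=3,interpolation=cv2.INTER_CUBIC)
    pts=[(.1,y) for y in np.linspace(-.21,0,20)]+[(.1*np.cos(a),.1*np.sin(a)) for a in np.linspace(0,np.pi/2,15)]+[(x,.1) for x in np.linspace(0,-.17,17)]
    for P in pts:
        w=R@np.array(P)+p[:2]; u=proj(n,[*w,.24]); cv2.circle(im,tuple(int(round(a)) for a in (u+.5)*3),1,(0,0,255),-1)
    im=im[330:830,560:1020] if n=="top" else im[400:780,520:1080]
    cv2.imwrite(f"pics/ov_{n}.png",im)
# pestle
for z in(.0135,):
    a=atz("top",356.3,220.3,z);b=atz("top",379.2,206.7,z);print("pestle top",a,b,(a+b)/2,np.linalg.norm(a-b))
np.save("rail.npy",p)
E
```

```text
[0.55320495 0.00312688 0.13988624] 8.014890911292337
[-0.6  0.6  0.7  0.3  0.   1.1  0.4  0.9 -0.8 -1.5 -1.4 -0.7 -0.4 -0.1
  0.9 -0.8  0.1  1.2  0.9  0.1]
knob [ 0.66284637 -0.09379747  0.288     ] [  95.05622071 -111.26493933]
knob low [ 0.66645825 -0.09474804  0.27      ] [  98.50028538 -112.7098286 ]
collar [-97.18386562 110.18637512]
collar [-114.17759746  112.78451024]
collar [-100.75624975   88.20456783]
collar [-117.74521395   90.82995515]
pestle top [ 0.48067708 -0.30562654  0.0135    ] [ 0.52023584 -0.37628524  0.0135    ] [ 0.50045646 -0.34095589  0.0135    ] 0.08097868283045498
```

View pics/ov_top.png

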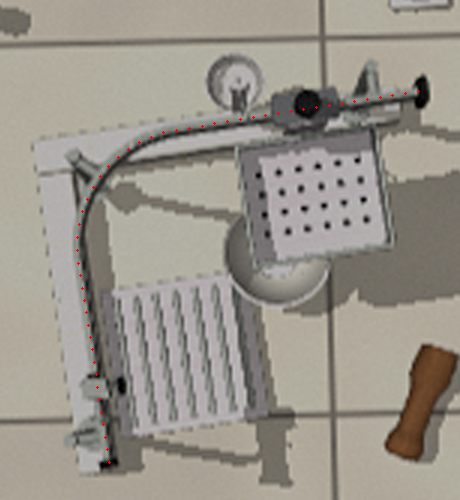

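View pics/ov_side.png

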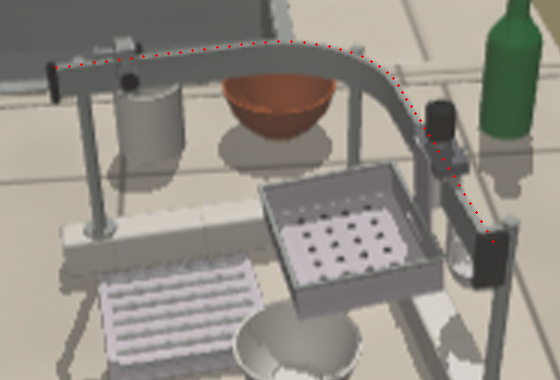

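```bash
python3 - <<'E'
from h import *
p=np.load("rail.npy");c,s=np.cos(p[2]),np.sin(p[2]);R=np.array([[c,-s],[s,c]]);loc=lambda P:(R.T@(P[:2]-p[:2])*1000).round(1)
print("pestle side",atz("side",180+368/5-.4,280+372/5-.4,.0135),"top",atz("top",300+407/6-.4,160+322/6-.4,.0135))
C=[]
for x,y in[(398,190),(652,155),(690,372),(432,412)]:
    q=atz("top",195+x/5.6-.4,125+y/5.6-.4,.20);C.append(q);print("rim",loc(q))
print("centre",loc(np.mean(C,0)))
# side rim corners crop 4.4 off (180,130)
for x,y in[(353,290),(545,255),(618,395),(408,470-30)]:
    u,v=180+x/4.4-.4,130+y/4.4-.4
    print("side",[ (loc(atz("side",u,v,z)),z) for z in(.195,.2,.205)])
a=np.array([loc(q) for q in C])/1000
print("hyp proj home nose range", [ (R@np.array([x,.1])+p[:2]).round(4) for x in(-.029,-.039)])
E
```

```text
pestle side [ 0.49715633 -0.33986415  0.0135    ] top [ 0.50115686 -0.3399867   0.0135    ]
rim [ 83.2 -51.4]
rim [  80.4 -172.9]
rim [ -24.4 -173.1]
rim [-23.5 -50.2]
centre [  28.9 -111.9]
side [(array([-25.9, -51.9]), 0.195), (array([-27.2, -58.8]), 0.2), (array([-28.5, -65.6]), 0.205)]
side [(array([ 82.8, -45.1]), 0.195), (array([ 80.4, -52. ]), 0.2), (array([ 78.1, -59. ]), 0.205)]
side [(array([  81.3, -168.9]), 0.195), (array([  79. , -174.7]), 0.2), (array([  76.6, -180.4]), 0.205)]
side [(array([ -25.9, -177.4]), 0.195), (array([ -27.2, -183.1]), 0.2), (array([ -28.5, -188.7]), 0.205)]
hyp proj home nose range [array([0.5105, 0.0981]), array([0.5006, 0.0967])]
```

>>> {"name": "play_rows", "arguments": {
  "travel": [
    [2.9,1.6,-0.4],
    [2.9,1.6,-0.4],
    [2.9,1.6,-0.4],
    [2.9,1.6,-0.4],
    [2.9,1.6,-0.4],
    [2.9,1.6,-0.4],
    [2.9,1.6,-0.4],
    [2.9,1.6,-0.4],
    [2.9,1.6,-0.4],
    [2.9,1.6,-0.4],
    [2.9,1.6,-0.4],
    [2.9,1.6,-0.4]
  ],
  "rotation": [
    [0,0,0.12],
    [0,0,0.12],
    [0,0,0.12],
    [0,0,0.12],
    [0,0,0.12],
    [0,0,0.12],
    [0,0,0.12],
    [0,0,0.12],
    [0,0,0.12],
    [0,0,0.12],
    [0,0,0.12],
    [0,0,0.12]
  ],
  "claw": [5,5,5,5,5,5,5,5,5,5,5,5]
}}

```text
time_s: 1.1
position: [0.4996, -0.3298, 0.1771]
tool_rot: [[-0.007, 0.984, 0.18], [0.002, 0.18, -0.984], [-1.0, -0.006, -0.003]]
ft_force: [-0.3, 0.0, -0.2]
grip_width: 0.0499
```

>>> {"name": "play_rows", "arguments": {
  "travel": [
    [0,-0.3,-2],
    [0,-0.3,-2],
    [0,-0.3,-2],
    [0,-0.1,-2],
    [0,0,-1.5],
    [0,0,0]
  ],
  "rotation": [
    [-0.002,-0.007,0.11],
    [0,0,0.11],
    [0,0,0.108],
    [0,0,0],
    [0,0,0],
    [0,0,0]
  ],
  "claw": [5,5,5,5,5,5]
}}

```text
time_s: 1.6
position: [0.5055, -0.3331, 0.0754]
tool_rot: [[0.0, 0.855, 0.518], [0.003, 0.518, -0.855], [-1.0, 0.002, -0.003]]
ft_force: [-1.2, 0.7, 0.6]
grip_width: 0.05
```

```bash
cat > look.py <<'E'
from h import *
from rig import env
import sys
def look(n,name,x0,y0,w,h,k):
    im=env.get_image(n)[:,:,::-1].copy(); cv2.imwrite(f"pics/{name}_full.png",im); crop(im,x0,y0,w,h,k,f"pics/{name}.png",cv2.INTER_CUBIC)
E
python3 - <<'E'
from look import *
look("side","a1",200,270,140,110,5)
s=env.observe();print(s["position"],s["tool_rot"].round(3),s["q"].round(1))
E
```

```text
[ 0.50586306 -0.3335524   0.0768463 ] [[ 0.002  0.855  0.518]
 [ 0.002  0.518 -0.855]
 [-1.     0.002 -0.001]] [-44.6  35.6  77.6   0.2  66.9 -75.9]
```

View pics/a1.png

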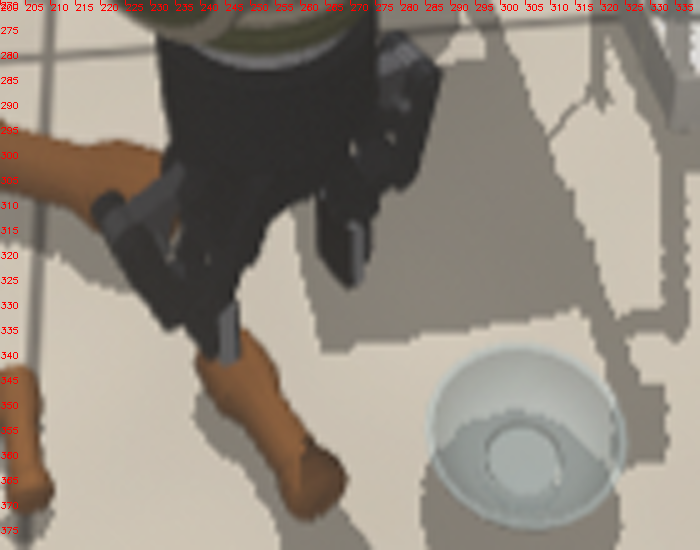

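>>> {"name": "play_rows", "arguments": {
  "travel": [
    [-0.6,-0.65,0],
    [0,0,-2],
    [0,0,-2],
    [0,0,-1.5],
    [0,0,-0.8],
    [0,0,0]
  ],
  "rotation": [
    [0,0,-0.035],
    [0,0,0],
    [0,0,0],
    [0,0,0],
    [0,0,0],
    [0,0,0]
  ],
  "claw": [5,5,5,5,5,5]
}}

```text
time_s: 2.15
position: [0.5004, -0.3454, 0.0193]
tool_rot: [[0.01, 0.879, 0.477], [-0.008, 0.477, -0.879], [-1.0, 0.005, 0.012]]
ft_force: [0.6, 0.2, -0.0]
grip_width: 0.0505
```

```bash
python3 - <<'E'
from look import *
look("side","a2",200,270,140,110,5)
s=env.observe();print(s["position"],s["tool_rot"].round(3),s["ft_force"])
E
```

```text
[ 0.50073383 -0.34572689  0.02018451] [[ 0.011  0.879  0.477]
 [-0.008  0.477 -0.879]
 [-1.     0.006  0.013]] [-0.52642873 -0.25136426  0.65330618]
```

View pics/a2.png

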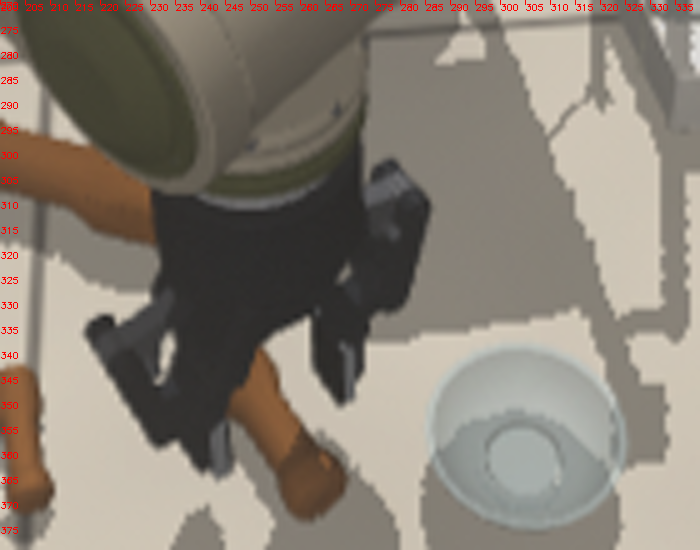

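>>> {"name": "play_rows", "arguments": {
  "travel": [
    [-0.1,0.55,0],
    [0,0,-0.8],
    [0,0,-0.6],
    [0,0,0],
    [0,0,0]
  ],
  "rotation": [
    [0.008,0.011,0],
    [0,0,0],
    [0,0,0],
    [0,0,0],
    [0,0,0]
  ],
  "claw": [5,5,5,5,5]
}}

```text
time_s: 2.62
position: [0.5009, -0.3413, 0.0092]
tool_rot: [[0.004, 0.88, 0.476], [-0.005, 0.476, -0.88], [-1.0, 0.001, 0.006]]
ft_force: [-0.3, -0.2, 0.4]
grip_width: 0.0499
```

>>> {"name": "play_rows", "arguments": {
  "travel": [
    [-0.1,0.1,-0.4],
    [0,0,-0.1],
    [0,0,0],
    [0,0,0],
    [0,0,0],
    [0,0,0],
    [0,0,0],
    [0,0,0]
  ],
  "rotation": [
    [0.005,0.004,0],
    [0,0,0],
    [0,0,0],
    [0,0,0],
    [0,0,0],
    [0,0,0],
    [0,0,0],
    [0,0,0]
  ],
  "claw": [4,3,1.5,1.5,1.5,1.5,1.5,1.5],
  "squeeze": 30
}}

```text
time_s: 3.28
position: [0.5001, -0.3403, 0.0041]
tool_rot: [[-0.0, 0.88, 0.476], [0.0, 0.476, -0.88], [-1.0, 0.0, -0.0]]
ft_force: [0.2, 0.5, -0.3]
grip_width: 0.0194
```

```bash
python3 - <<'E'
from look import *
look("side","a3",200,270,140,110,5)
s=env.observe();print(s["position"],s["tool_rot"].round(3),s["ft_force"],s["grip_width"])
E
```

```text
[ 0.50010685 -0.34035987  0.00413297] [[ 0.     0.88   0.476]
 [ 0.     0.476 -0.88 ]
 [-1.     0.    -0.   ]] [-0.04285471 -0.44658936  0.67633603] 0.019046630722385726
```

View pics/a3.png

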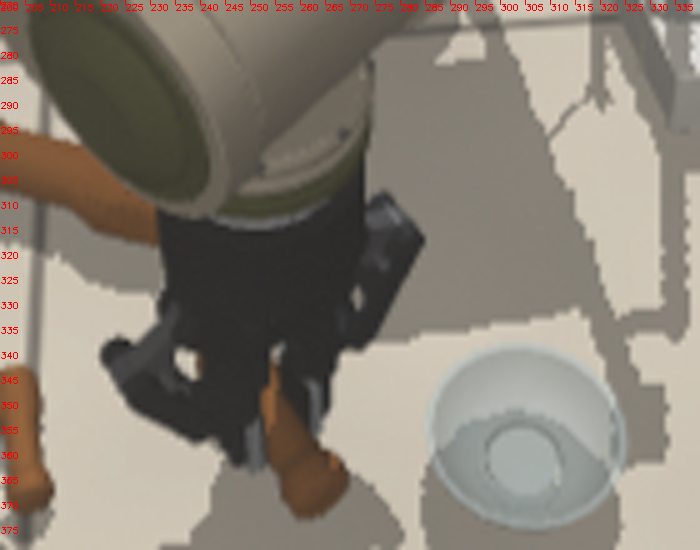

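>>> {"name": "play_rows", "arguments": {
  "travel": [
    [0,0,2],
    [0,0,3],
    [0,0,3.3],
    [0,0,3.3],
    [0,0,3.3],
    [0,0,3.3],
    [0.8,1.5,3],
    [0.8,2,3],
    [0.8,2,2],
    [0.8,2,1],
    [0.8,2,0],
    [0.8,1.5,0]
  ],
  "rotation": [
    [0,0,0],
    [0,0,0],
    [0,0,0.06],
    [0,0,0.11],
    [0,0,0.11],
    [0,0,0.11],
    [0,0,0.11],
    [0,0,0.11],
    [0,0,0.11],
    [0,0,0.11],
    [0,0,0.11],
    [0,0,0.11]
  ],
  "claw": [1.5,1.5,1.5,1.5,1.5,1.5,1.5,1.5,1.5,1.5,1.5,1.5]
}}

```text
time_s: 4.33
position: [0.544, -0.2258, 0.2886]
tool_rot: [[-0.006, -0.015, 1.0], [-0.012, 1.0, 0.015], [-1.0, -0.012, -0.006]]
ft_force: [0.6, -0.3, -0.1]
grip_width: 0.0192
```

>>> {"name": "play_rows", "arguments": {
  "travel": [
    [0.9,2,0.4],
    [0.9,2,0.2],
    [0.9,2,0],
    [0.9,2,0],
    [0.7,1.6,0],
    [0.4,1,0],
    [0,0,0],
    [0,0,0]
  ],
  "rotation": [
    [0.01,-0.006,0.05],
    [0,0,0.06],
    [0,0,0],
    [0,0,0],
    [0,0,0],
    [0,0,0],
    [0,0,0],
    [0,0,0]
  ],
  "claw": [1.5,1.5,1.5,1.5,1.5,1.5,1.5,1.5]
}}

```text
time_s: 5.0
position: [0.5928, -0.111, 0.2951]
tool_rot: [[0.001, -0.142, 0.99], [-0.001, 0.99, 0.142], [-1.0, -0.001, 0.001]]
ft_force: [0.5, 0.2, -0.1]
grip_width: 0.0193
```

```bash
python3 - <<'E'
from look import *
look("side","b1",200,100,180,140,4)
s=env.observe();print(s["position"],s["tool_rot"].round(3),s["ft_force"],s["grip_width"],s["q"].round(1))
E
```

```text
[ 0.59272512 -0.11122134  0.29512307] [[ 0.001 -0.141  0.99 ]
 [-0.001  0.99   0.141]
 [-1.    -0.001  0.   ]] [-1.14622731 -0.11737569 -0.32721512] 0.019107930454734596 [ -21.8   25.5   58.    -0.    96.5 -120. ]
```

View pics/b1.png

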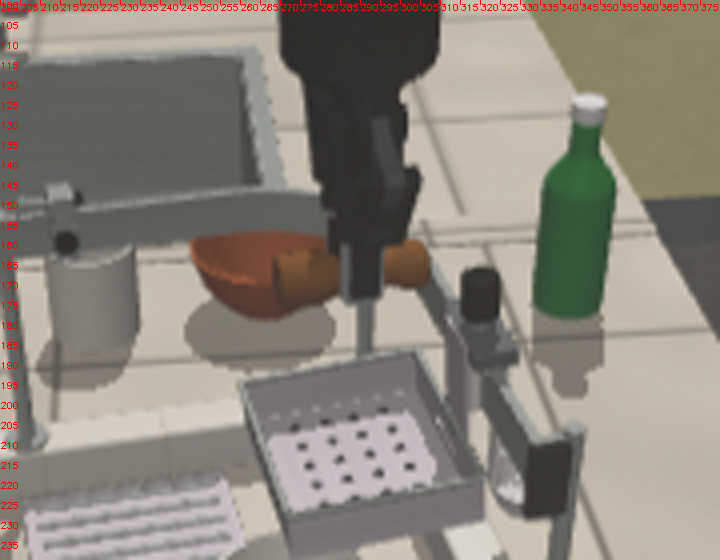

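>>> {"name": "play_rows", "arguments": {
  "travel": [
    [0.3,0.8,-1],
    [0,0,-2],
    [0,0,-2],
    [0,0,-1.5],
    [0,0,-1.5],
    [0,0,0],
    [0,0,0]
  ],
  "rotation": [
    [0,0,0],
    [0,0,0],
    [0,0,0],
    [0,0,0],
    [0,0,0],
    [0,0,0],
    [0,0,0]
  ],
  "claw": [1.5,1.5,1.5,1.5,1.5,1.5,1.5]
}}

```text
time_s: 5.63
position: [0.5939, -0.1063, 0.2087]
tool_rot: [[-0.0, -0.133, 0.991], [-0.001, 0.991, 0.133], [-1.0, -0.001, -0.0]]
ft_force: [0.6, -0.4, -0.1]
grip_width: 0.0192
```

```bash
python3 - <<'E'
from look import *
look("side","b2",200,100,180,140,4)
look("top","b2t",230,110,120,110,5)
s=env.observe();print(s["position"],s["tool_rot"].round(3),s["ft_force"],s["grip_width"],s["q"].round(1))
E
```

```text
[ 0.59411245 -0.10625347  0.20934373] [[ 0.001 -0.134  0.991]
 [-0.002  0.991  0.134]
 [-1.    -0.002  0.001]] [-0.25933915  0.0394014  -0.95159995] 0.019325334474795786 [-2.13e+01  2.81e+01  6.76e+01 -1.00e-01  8.43e+01 -1.19e+02]
```

View pics/b2.png

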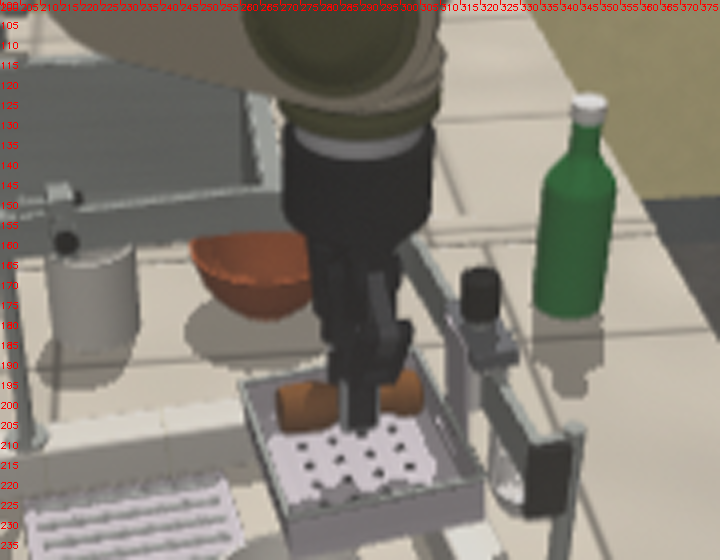

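View pics/b2t.png

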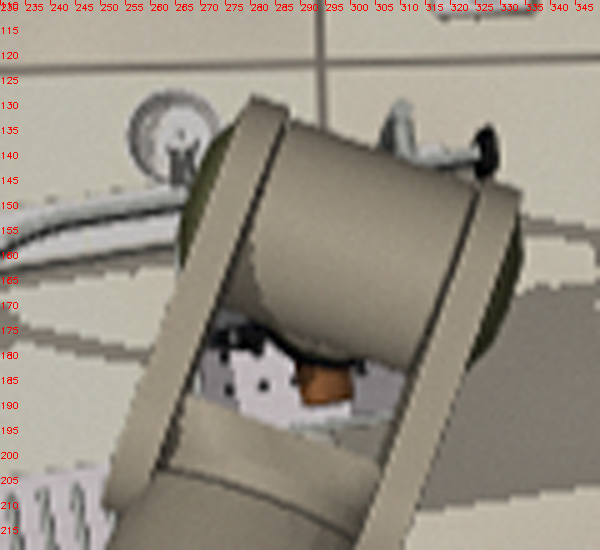

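>>> {"name": "play_rows", "arguments": {
  "travel": [
    [0.1,0.3,-1],
    [0,0,-1],
    [0,0,-0.4],
    [0,0,0],
    [0,0,0]
  ],
  "rotation": [
    [0,0,0],
    [0,0,0],
    [0,0,0],
    [0,0,0],
    [0,0,0]
  ],
  "claw": [1.5,1.5,1.5,1.5,1.5]
}}

```text
time_s: 6.15
position: [0.596, -0.1033, 0.1851]
tool_rot: [[0.005, -0.133, 0.991], [-0.003, 0.991, 0.133], [-1.0, -0.004, 0.004]]
ft_force: [0.5, -0.5, -0.2]
grip_width: 0.0192
```

>>> {"name": "play_rows", "arguments": {
  "travel": [
    [0,0,-0.3],
    [0,0,-0.2],
    [0,0,0],
    [0,0,0]
  ],
  "rotation": [
    [0,0,0],
    [0,0,0],
    [0,0,0],
    [0,0,0]
  ],
  "claw": [1.5,1.5,1.5,1.5]
}}

```text
time_s: 6.48
position: [0.5963, -0.1034, 0.1802]
tool_rot: [[0.006, -0.133, 0.991], [-0.004, 0.991, 0.133], [-1.0, -0.005, 0.005]]
ft_force: [-0.2, 0.1, -0.2]
grip_width: 0.0197
```

```bash
python3 - <<'E'
from look import *
look("side","b3",230,140,110,90,7)
s=env.observe();print(s["position"],s["ft_force"],s["wrist_torque"],s["grip_width"])
E
```

```text
[ 0.59625586 -0.1033916   0.18022853] [ 0.55899664  0.06924832 -1.223094  ] [-0.0289389   0.00085452 -0.03628514] 0.019385023603064863
```

View pics/b3.png

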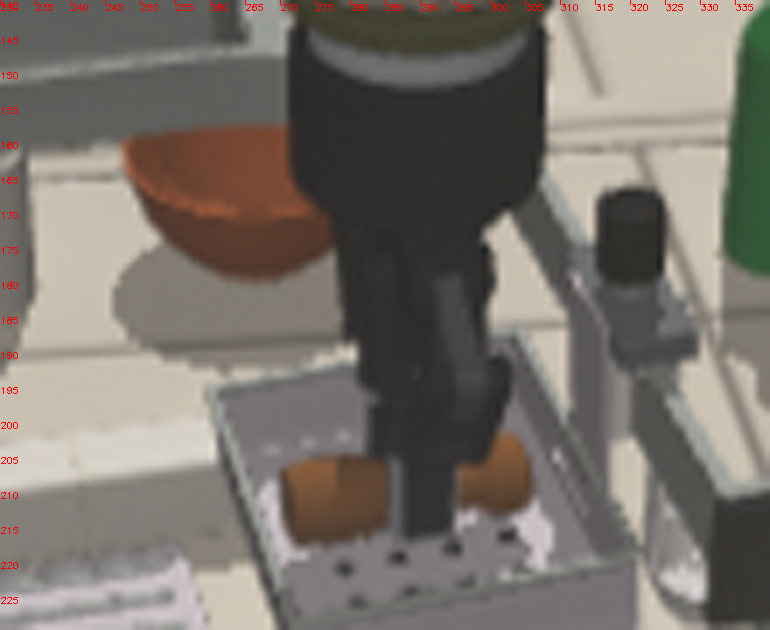

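>>> {"name": "play_rows", "arguments": {
  "travel": [
    [0,0,-0.2],
    [0,0,0],
    [0,0,0]
  ],
  "rotation": [
    [0,0,0],
    [0,0,0],
    [0,0,0]
  ],
  "claw": [1.5,1.5,1.5]
}}

```text
time_s: 6.78
position: [0.5964, -0.1035, 0.1784]
tool_rot: [[0.007, -0.133, 0.991], [-0.004, 0.991, 0.133], [-1.0, -0.005, 0.006]]
ft_force: [0.5, 0.8, -0.5]
grip_width: 0.0196
```

>>> {"name": "play_rows", "arguments": {
  "travel": [
    [0,0,-0.2],
    [0,0,0],
    [0,0,0]
  ],
  "rotation": [
    [0,0,0],
    [0,0,0],
    [0,0,0]
  ],
  "claw": [1.5,1.5,1.5]
}}

```text
time_s: 7.03
position: [0.5964, -0.1035, 0.1763]
tool_rot: [[0.007, -0.133, 0.991], [-0.004, 0.991, 0.133], [-1.0, -0.005, 0.006]]
ft_force: [-0.1, -0.5, 0.1]
grip_width: 0.0196
```

```bash
python3 - <<'E'
from look import *
look("side","b4",230,140,110,90,7)
s=env.observe();print(s["position"],s["ft_force"],s["wrist_torque"],s["grip_width"])
E
```

```text
[ 0.59638369 -0.10350183  0.17623791] [0.75496577 1.04344062 0.03610551] [ 0.01325527  0.00011824 -0.0295836 ] 0.019643511438967323
```

View pics/b4.png

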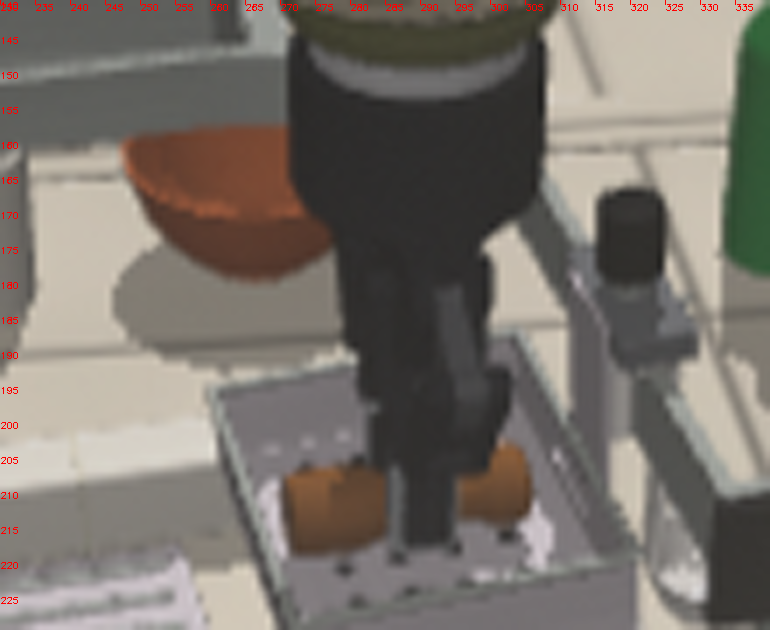

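>>> {"name": "play_rows", "arguments": {
  "travel": [
    [0,0,-0.1],
    [0,0,0],
    [0,0,0],
    [0,0,0],
    [0,0,0],
    [0,0,0],
    [0,0,0],
    [0,0,0]
  ],
  "rotation": [
    [0,0,0],
    [0,0,0],
    [0,0,0],
    [0,0,0],
    [0,0,0],
    [0,0,0],
    [0,0,0],
    [0,0,0]
  ],
  "claw": [2.2,2.6,3,3.5,4,4.2,4.2,4.2]
}}

```text
time_s: 7.75
position: [0.5966, -0.1036, 0.1756]
tool_rot: [[0.008, -0.133, 0.991], [-0.004, 0.991, 0.133], [-1.0, -0.005, 0.007]]
ft_force: [0.5, 0.4, -0.1]
grip_width: 0.042
```

```bash
python3 - <<'E'
from look import *
look("side","b5",230,140,110,90,7)
s=env.observe();print(s["position"],s["ft_force"],s["wrist_torque"],s["grip_width"])
E
```

```text
[ 0.59662818 -0.10358175  0.17567241] [ 1.05254922  0.0323665  -0.29764547] [-0.05168325 -0.03545074 -0.02510655] 0.04191461849307416
```

View pics/b5.png

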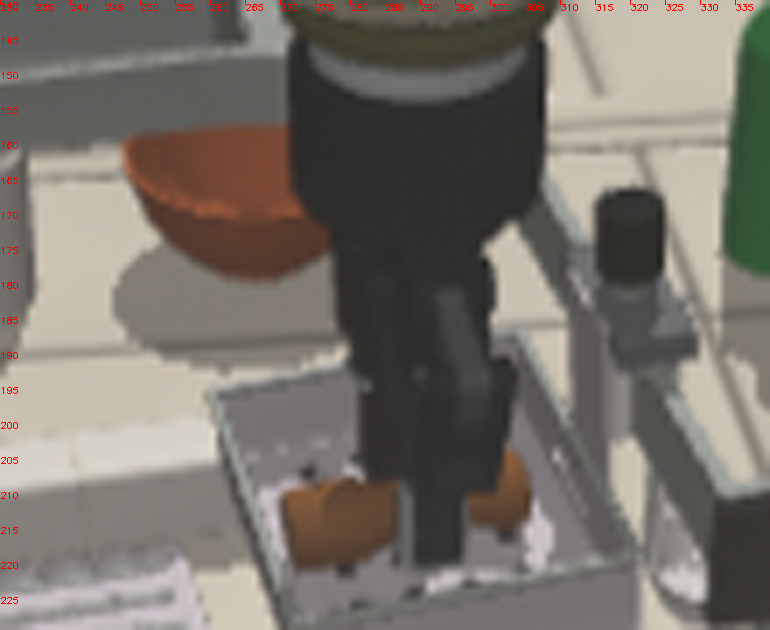

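>>> {"name": "play_rows", "arguments": {
  "travel": [
    [0,0,0.5],
    [0,0,1],
    [0,0,1.5],
    [0,0,2],
    [0,0,2],
    [0,0,2.5],
    [0,0,2.5],
    [0,0,2],
    [0,0,1.5],
    [0,0,0]
  ],
  "rotation": [
    [0,0,0],
    [0,0,0],
    [0,0,0],
    [0,0,0],
    [0,0,0],
    [0,0,0],
    [0,0,0],
    [0,0,0],
    [0,0,0],
    [0,0,0]
  ],
  "claw": [4.2,4.2,4.2,4.2,4.2,4.2,4.2,4.2,4.2,4.2]
}}

```text
time_s: 8.63
position: [0.5944, -0.1027, 0.3454]
tool_rot: [[0.011, -0.133, 0.991], [-0.006, 0.991, 0.133], [-1.0, -0.007, 0.01]]
ft_force: [0.5, -0.1, 0.4]
grip_width: 0.0422
```

```bash
python3 - <<'E'
from look import *
look("side","b6",230,100,110,130,5)
p=np.load("rail.npy");c,s=np.cos(p[2]),np.sin(p[2]);R=np.array([[c,-s],[s,c]])
for L in [(.1,-.14),(.1,-.16),(.1,-.18)]: print(L,R@np.array(L)+p[:2])
s=env.observe();print(s["position"],s["tool_rot"].round(3),s["ft_force"],s["q"])
E
```

```text
(0.1, -0.14) [ 0.6717484  -0.12156253]
(0.1, -0.16) [ 0.67453701 -0.14136717]
(0.1, -0.18) [ 0.67732562 -0.16117181]
[ 0.59424875 -0.10261833  0.3437824 ] [[ 0.01  -0.133  0.991]
 [-0.005  0.991  0.133]
 [-1.    -0.006  0.009]] [0.24562595 0.53920459 0.04932336] [-2.10007067e+01  2.46000158e+01  5.17308221e+01 -7.66225491e-02
  1.03054225e+02 -1.18679520e+02]
```

View pics/b6.png

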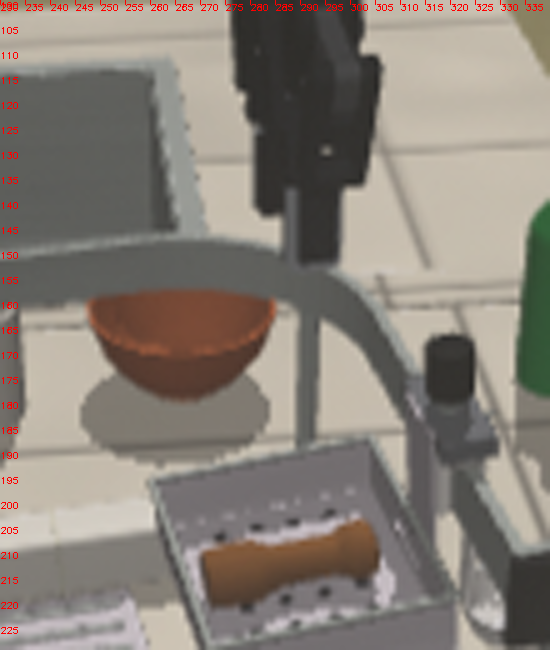

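>>> {"name": "play_rows", "arguments": {
  "travel": [
    [0.7,-0.4,-0.2],
    [0.7,-0.4,-0.2],
    [0.7,-0.4,-0.2],
    [0.7,-0.4,-0.2],
    [0.7,-0.4,-0.2],
    [0.7,-0.4,-0.2],
    [0.7,-0.4,-0.2],
    [0.7,-0.4,-0.2],
    [0.7,-0.5,0],
    [0.7,-0.5,0],
    [0.6,-0.4,0],
    [0.4,-0.3,0]
  ],
  "rotation": [
    [0.006,0.01,-0.12],
    [0,0,-0.12],
    [0,0,-0.12],
    [0,0,-0.12],
    [0,0,-0.12],
    [0,0,-0.12],
    [0,0,-0.12],
    [0,0,-0.12],
    [0,0,-0.12],
    [0,0,-0.12],
    [0,0,-0.12],
    [0,0,-0.12]
  ],
  "claw": [3,2,1,0,0,0,0,0,0,0,0,0],
  "squeeze": 30
}}

```text
time_s: 9.68
position: [0.6742, -0.1518, 0.313]
tool_rot: [[-0.014, 0.978, 0.208], [0.018, 0.208, -0.978], [-1.0, -0.01, -0.021]]
ft_force: [-0.0, 0.4, 0.7]
grip_width: 0.0
```

```bash
cat > st.py <<'E'
from look import *
p=np.load("rail.npy")
def state(pr=True):
    s=env.observe();T=s["tool_rot"];c,sn=np.cos(p[2]),np.sin(p[2]);R=np.array([[c,-sn],[sn,c]])
    L=R.T@(s["position"][:2]-p[:2])*1000
    th=np.degrees(np.arctan2(-T[1,2],-T[0,2])-p[2])-90  # push heading minus rail +y
    th=(th+180)%360-180
    F=R.T@s["ft_force"][:2]
    if pr: print("t",round(s["time_s"],2),"rail xy",L.round(1),"z",round(s["position"][2]*1000,1),"head",round(th,1),"tiltfix wx,wy",(-T[1,0]).round(4),(T[0,0]).round(4),"F rail",F.round(1),s["ft_force"][2].round(1),"q",s["q"].round(0))
    return L,th,s
E
python3 -c "
from st import *
state()"
```

```text
t 9.68 rail xy [  98.2 -170.3] z 313.0 head 4.0 tiltfix wx,wy -0.0181 -0.0137 F rail [0.  0.4] 0.7 q [-23.  37.  36.   1. 109. -35.]
```

>>> {"name": "play_rows", "arguments": {
  "travel": [
    [0.2,-0.15,-1],
    [0,0,-1.5],
    [0,0,-1.5],
    [0,0,0],
    [0,0,0],
    [0,0,0]
  ],
  "rotation": [
    [-0.018,-0.014,-0.07],
    [0,0,0],
    [0,0,0],
    [0,0,0],
    [0,0,0],
    [0,0,0]
  ],
  "claw": [0,0,0,0,0,0]
}}

```text
time_s: 10.18
position: [0.6755, -0.1539, 0.264]
tool_rot: [[-0.009, 0.992, 0.127], [0.004, 0.127, -0.992], [-1.0, -0.009, -0.005]]
ft_force: [-0.8, 0.4, 0.3]
grip_width: 0.0001
```

```bash
python3 -c "
from st import *
look('side','c1',260,90,110,140,5)
look('top','c1t',260,110,90,80,7)
state()"
```

```text
t 10.28 rail xy [  99.4 -172.7] z 264.9 head -0.7 tiltfix wx,wy -0.0036 -0.0075 F rail [0.2 0.3] -0.5 q [-23.  37.  43.   0. 101. -30.]
```

View pics/c1.png

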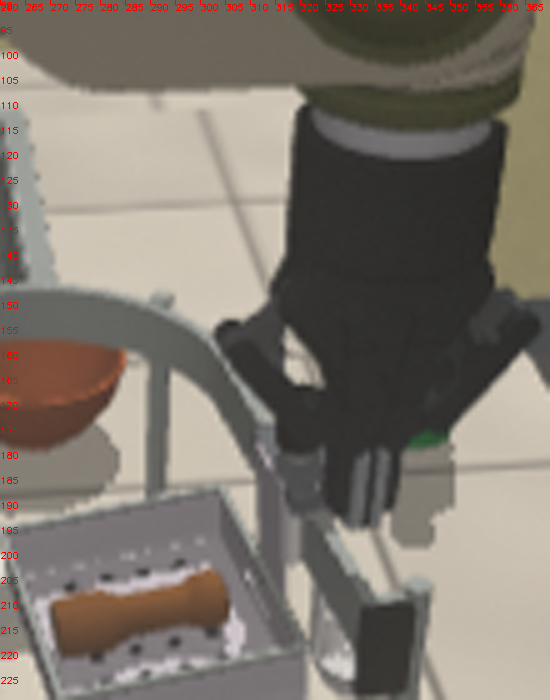

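View pics/c1t.png

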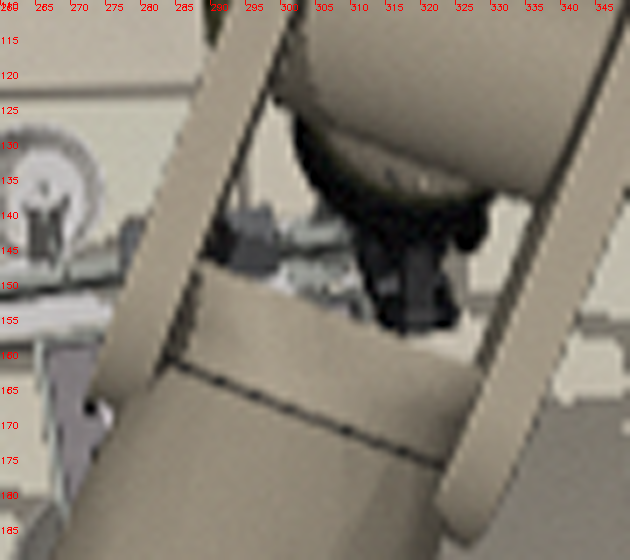

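>>> {"name": "play_rows", "arguments": {
  "travel": [
    [0.05,0,-0.7],
    [0,0,-0.7],
    [0,0,-0.4],
    [0,0,0],
    [0,0,0]
  ],
  "rotation": [
    [-0.004,-0.0075,0.012],
    [0,0,0],
    [0,0,0],
    [0,0,0],
    [0,0,0]
  ],
  "claw": [0,0,0,0,0]
}}

```text
time_s: 10.7
position: [0.6769, -0.1542, 0.2491]
tool_rot: [[0.005, 0.99, 0.139], [-0.002, 0.139, -0.99], [-1.0, 0.004, 0.003]]
ft_force: [-0.7, -0.4, -0.3]
grip_width: -0.0002
```

```bash
python3 -c "
from st import *
state()"
```

```text
t 10.7 rail xy [ 100.5 -173.1] z 249.1 head -0.0 tiltfix wx,wy 0.0024 0.0047 F rail [-0.7 -0.3] -0.3 q [-23.  37.  45.  -0.  98. -31.]
```

>>> {"name": "play_rows", "arguments": {
  "travel": [
    [-0.07,0.3,-0.2],
    [-0.04,0.3,0],
    [-0.04,0.3,0],
    [-0.04,0.3,0],
    [-0.04,0.3,0],
    [0,0,0]
  ],
  "rotation": [
    [0.002,0.004,0],
    [0,0,0],
    [0,0,0],
    [0,0,0],
    [0,0,0],
    [0,0,0]
  ],
  "claw": [0,0,0,0,0,0]
}}

```text
time_s: 11.2
position: [0.6746, -0.1375, 0.2481]
tool_rot: [[0.002, 0.99, 0.139], [-0.001, 0.139, -0.99], [-1.0, 0.002, 0.001]]
ft_force: [0.3, 0.7, -0.3]
grip_width: -0.0002
```

```bash
python3 -c "
from st import *
state()
look('side','d1',260,90,110,140,5)"
```

```text
t 11.2 rail xy [ 100.6 -156.2] z 248.1 head -0.1 tiltfix wx,wy 0.0006 0.0017 F rail [0.4 0.6] -0.3 q [-21.  36.  47.   0.  97. -29.]
```

View pics/d1.png

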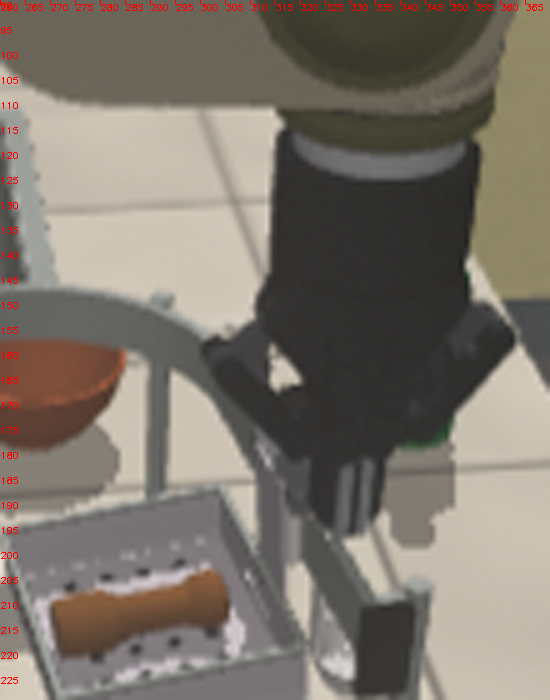

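>>> {"name": "play_rows", "arguments": {
  "travel": [
    [-0.07,0.15,-0.1],
    [-0.02,0.15,0],
    [-0.02,0.15,0],
    [-0.02,0.15,0],
    [-0.03,0.2,0],
    [-0.03,0.2,0],
    [-0.03,0.2,0],
    [-0.03,0.2,0],
    [-0.03,0.2,0],
    [-0.03,0.2,0]
  ],
  "rotation": [
    [0,0,0],
    [0,0,0],
    [0,0,0],
    [0,0,0],
    [0,0,0],
    [0,0,0],
    [0,0,0],
    [0,0,0],
    [0,0,0],
    [0,0,0]
  ],
  "claw": [0,0,0,0,0,0,0,0,0,0]
}}

```text
time_s: 12.08
position: [0.6717, -0.1206, 0.2476]
tool_rot: [[0.004, 0.991, 0.136], [-0.005, 0.136, -0.991], [-1.0, 0.004, 0.005]]
ft_force: [1.2, -2.7, -0.3]
grip_width: 0.0001
```

```bash
python3 -c "
from st import *
state()
look('side','d2',240,90,120,140,5)"
```

```text
t 12.08 rail xy [ 100.1 -139. ] z 247.6 head -0.2 tiltfix wx,wy 0.0046 0.0043 F rail [ 0.8 -2.9] -0.3 q [-20.  35.  48.  -0.  96. -28.]
```

View pics/d2.png

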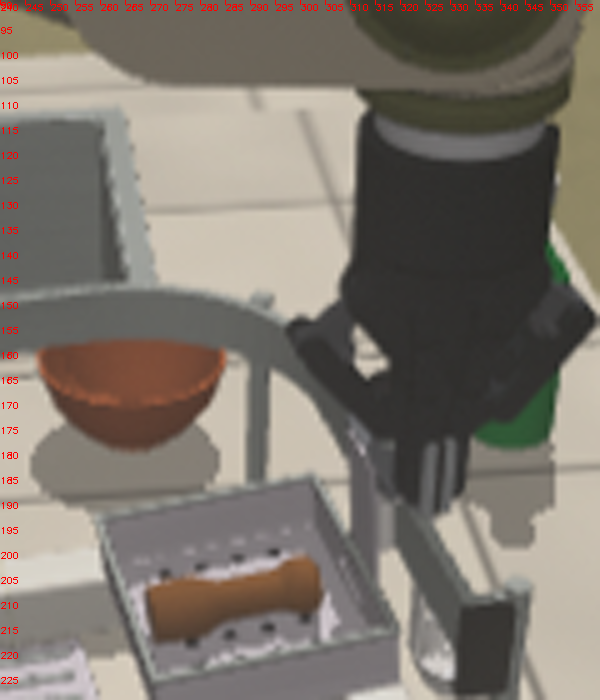

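>>> {"name": "play_rows", "arguments": {
  "travel": [
    [-0.04,0.25,-0.05],
    [-0.04,0.3,0],
    [-0.04,0.3,0],
    [-0.04,0.3,0],
    [-0.04,0.3,0],
    [-0.04,0.3,0],
    [-0.04,0.3,0],
    [-0.04,0.3,0],
    [-0.04,0.3,0],
    [-0.04,0.3,0],
    [-0.04,0.3,0],
    [-0.04,0.3,0]
  ],
  "rotation": [
    [0.004,0.004,0.003],
    [0,0,0],
    [0,0,0],
    [0,0,0],
    [0,0,0],
    [0,0,0],
    [0,0,0],
    [0,0,0],
    [0,0,0],
    [0,0,0],
    [0,0,0],
    [0,0,0]
  ],
  "claw": [0,0,0,0,0,0,0,0,0,0,0,0]
}}

```text
time_s: 13.13
position: [0.6665, -0.0815, 0.2474]
tool_rot: [[0.001, 0.99, 0.139], [-0.001, 0.139, -0.99], [-1.0, 0.001, 0.001]]
ft_force: [0.7, -4.0, 0.2]
grip_width: 0.0001
```

```bash
python3 -c "
from st import *
state()
look('side','d3',220,90,130,140,5)"
```

```text
t 13.13 rail xy [100.4 -99.6] z 247.4 head -0.0 tiltfix wx,wy 0.001 0.0007 F rail [ 0.1 -4.1] 0.2 q [-17.  34.  50.  -0.  95. -25.]
```

View pics/d3.png

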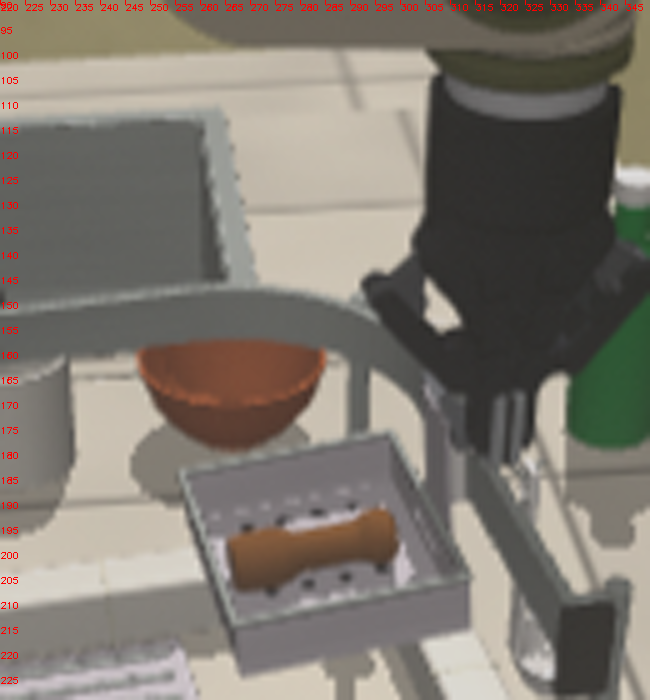

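```bash
cat > plan.py <<'E'
from st import *
from scipy.optimize import minimize_scalar
D=float(np.load("D.npy")) if __import__("os").path.exists("D.npy") else 39.
def bar(s): # s mm, 0 at start of bend
    A=np.pi/2*100
    if s<0: return np.array([100,s])
    if s<A: t=s/100; return 100*np.array([np.cos(t),np.sin(t)])
    return np.array([-(s-A),100.])
def cad(s,a=20.):
    f,b=bar(s+a),bar(s-a); h=np.arctan2(*(f-b)[::-1])-np.pi/2
    return (bar(s)+(f+b)/2)/2,h
def tool(s):
    c,h=cad(s); return c-D*np.array([-np.sin(h),np.cos(h)]),h
def plan(n,ds,zt=247.,corr=3,look=1.0):
    L,th,s=state()
    r=minimize_scalar(lambda q:np.sum((tool(q)[0]-L)**2),bounds=(-150,330),method='bounded')
    q=r.x
    qs=np.linspace(-120,330,900);q=qs[np.argmin([np.sum((tool(x)[0]-L)**2) for x in qs])]
    P0,h0=tool(q);print("s",round(q,1),"expected tool",P0.round(1),"err",(L-P0).round(1),"head exp",np.degrees(h0).round(1),"caddy",cad(q)[0].round(1))
    c,sn=np.cos(p[2]),np.sin(p[2]);R=np.array([[c,-sn],[sn,c]])
    e=P0-L;eh=h0-np.radians(th);T=s["tool_rot"]
    tr=[];ro=[]
    for i in range(n):
        d=tool(q+ds*(i+1));f=tool(q+ds*i)
        v=d[0]-f[0]; w=d[1]-f[1]
        if i<corr: v=v+e/corr; w+=eh/corr
        v=R@v/10
        tr.append([round(v[0],2),round(v[1],2),round((zt-s["position"][2]*1000)/10,2) if i==0 else 0])
        ro.append([round(-T[1,0],3) if i==0 else 0,round(T[0,0],3) if i==0 else 0,round(w,3)])
    print(tr);print(ro)
E
python3 -c "
from plan import *
plan(12,3.5)"
```

```text
t 13.18 rail xy [100.4 -98.8] z 247.4 head 0.0 tiltfix wx,wy 0.0003 0.0005 F rail [-0.2  0.2] -0.1 q [-17.  34.  50.  -0.  95. -25.]
s -59.9 expected tool [100.  -98.9] err [0.4 0.2] head exp 0.0 caddy [100.  -59.9]
[[np.float64(-0.06), np.float64(0.34), np.float64(-0.04)], [np.float64(-0.06), np.float64(0.34), 0], [np.float64(-0.06), np.float64(0.34), 0], [np.float64(-0.05), np.float64(0.35), 0], [np.float64(-0.05), np.float64(0.35), 0], [np.float64(-0.05), np.float64(0.35), 0], [np.float64(-0.05), np.float64(0.35), 0], [np.float64(-0.05), np.float64(0.35), 0], [np.float64(-0.05), np.float64(0.35), 0], [np.float64(-0.05), np.float64(0.35), 0], [np.float64(-0.05), np.float64(0.35), 0], [np.float64(-0.05), np.float64(0.35), 0]]
[[np.float64(0.0), np.float64(0.0), np.float64(-0.0)], [0, 0, np.float64(-0.0)], [0, 0, np.float64(-0.0)], [0, 0, np.float64(0.0)], [0, 0, np.float64(0.0)], [0, 0, np.float64(0.0)], [0, 0, np.float64(0.0)], [0, 0, np.float64(0.0)], [0, 0, np.float64(0.0)], [0, 0, np.float64(0.0)], [0, 0, np.float64(0.0)], [0, 0, np.float64(0.001)]]
```

>>> {"name": "play_rows", "arguments": {
  "travel": [
    [-0.06,0.3,-0.04],
    [-0.06,0.3,0],
    [-0.06,0.3,0],
    [-0.04,0.3,0],
    [-0.04,0.3,0],
    [-0.04,0.3,0],
    [-0.04,0.3,0],
    [-0.04,0.3,0],
    [-0.04,0.3,0],
    [-0.04,0.3,0],
    [-0.04,0.3,0],
    [-0.04,0.25,0]
  ],
  "rotation": [
    [0,0,0],
    [0,0,0],
    [0,0,0],
    [0,0,0],
    [0,0,0],
    [0,0,0],
    [0,0,0],
    [0,0,0],
    [0,0,0],
    [0,0,0],
    [0,0,0],
    [0,0,0]
  ],
  "claw": [0,0,0,0,0,0,0,0,0,0,0,0]
}}

```text
time_s: 14.18
position: [0.661, -0.0424, 0.2475]
tool_rot: [[0.003, 0.99, 0.139], [-0.002, 0.139, -0.99], [-1.0, 0.003, 0.002]]
ft_force: [2.7, -3.4, 0.2]
grip_width: 0.0001
```

```bash
sed -i 's/print(tr);print(ro)/print("tr",[[float(a) for a in r] for r in tr]);print("ro",[[float(a) for a in r] for r in ro])/' plan.py; python3 -c "
from plan import *
plan(12,2.5)
look('side','d4',220,90,130,140,5)"
```

```text
t 14.18 rail xy [100.4 -60.2] z 247.5 head -0.0 tiltfix wx,wy 0.002 0.0029 F rail [ 2.2 -3.7] 0.2 q [-14.  33.  52.  -0.  94. -22.]
s -21.4 expected tool [100.  -60.4] err [0.4 0.2] head exp 0.0 caddy [100.  -21.4]
tr [[-0.05, 0.24, -0.05], [-0.04, 0.24, 0.0], [-0.04, 0.24, 0.0], [-0.02, 0.25, 0.0], [-0.02, 0.25, 0.0], [-0.01, 0.25, 0.0], [-0.01, 0.25, 0.0], [-0.0, 0.25, 0.0], [0.0, 0.25, 0.0], [0.0, 0.25, 0.0], [0.0, 0.26, 0.0], [0.0, 0.26, 0.0]]
ro [[0.002, 0.003, 0.0], [0.0, 0.0, 0.002], [0.0, 0.0, 0.003], [0.0, 0.0, 0.005], [0.0, 0.0, 0.006], [0.0, 0.0, 0.008], [0.0, 0.0, 0.009], [0.0, 0.0, 0.011], [0.0, 0.0, 0.012], [0.0, 0.0, 0.014], [0.0, 0.0, 0.016], [0.0, 0.0, 0.017]]
```

View pics/d4.png

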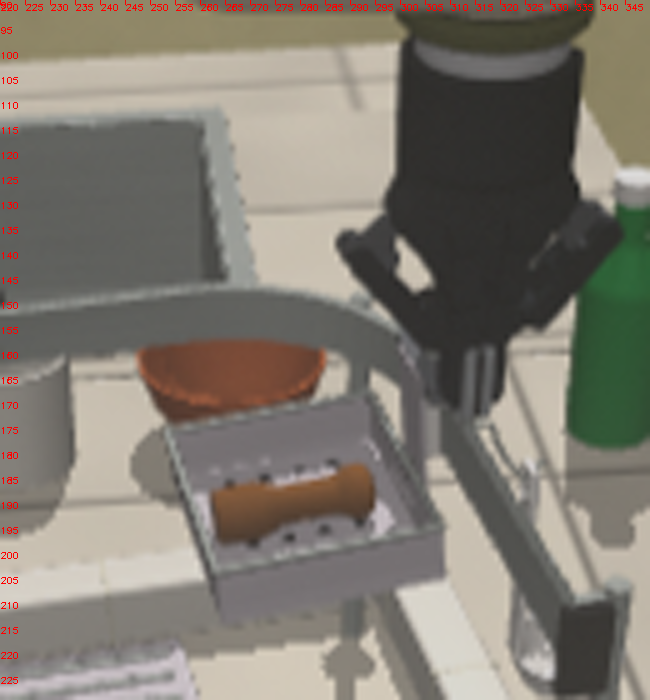

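>>> {"name": "play_rows", "arguments": {
  "travel": [
    [-0.03,0.25,-0.05],
    [-0.03,0.25,0],
    [-0.03,0.25,0],
    [-0.02,0.25,0],
    [-0.02,0.25,0],
    [-0.01,0.25,0],
    [-0.01,0.25,0],
    [0,0.25,0]
  ],
  "rotation": [
    [0.002,0.003,0],
    [0,0,0.002],
    [0,0,0.003],
    [0,0,0.005],
    [0,0,0.006],
    [0,0,0.008],
    [0,0,0.009],
    [0,0,0.011]
  ],
  "claw": [0,0,0,0,0,0,0,0]
}}

```text
time_s: 14.9
position: [0.659, -0.02, 0.247]
tool_rot: [[-0.001, 0.983, 0.186], [0.001, 0.186, -0.983], [-1.0, -0.001, -0.001]]
ft_force: [1.3, -2.7, 0.9]
grip_width: 0.0
```

```bash
python3 -c "
from plan import *
plan(10,2.5)
look('side','d5',210,100,120,110,6)"
```

```text
t 14.9 rail xy [101.6 -37.6] z 247.0 head 2.7 tiltfix wx,wy -0.0007 -0.0013 F rail [ 0.9 -2.8] 0.9 q [-12.  33.  53.   0.  94. -23.]
s 1.1 expected tool [101.6 -37.8] err [-0.1  0.2] head exp 3.2 caddy [99.4  1.1]
tr [[0.0, 0.25, 0.0], [0.01, 0.25, 0.0], [0.01, 0.25, 0.0], [0.01, 0.26, 0.0], [0.01, 0.26, 0.0], [0.01, 0.26, 0.0], [0.01, 0.26, 0.0], [0.01, 0.27, 0.0], [0.0, 0.27, 0.0], [-0.0, 0.27, 0.0]]
ro [[-0.001, -0.001, 0.017], [0.0, 0.0, 0.018], [0.0, 0.0, 0.02], [0.0, 0.0, 0.019], [0.0, 0.0, 0.02], [0.0, 0.0, 0.022], [0.0, 0.0, 0.023], [0.0, 0.0, 0.025], [0.0, 0.0, 0.025], [0.0, 0.0, 0.025]]
```

View pics/d5.png

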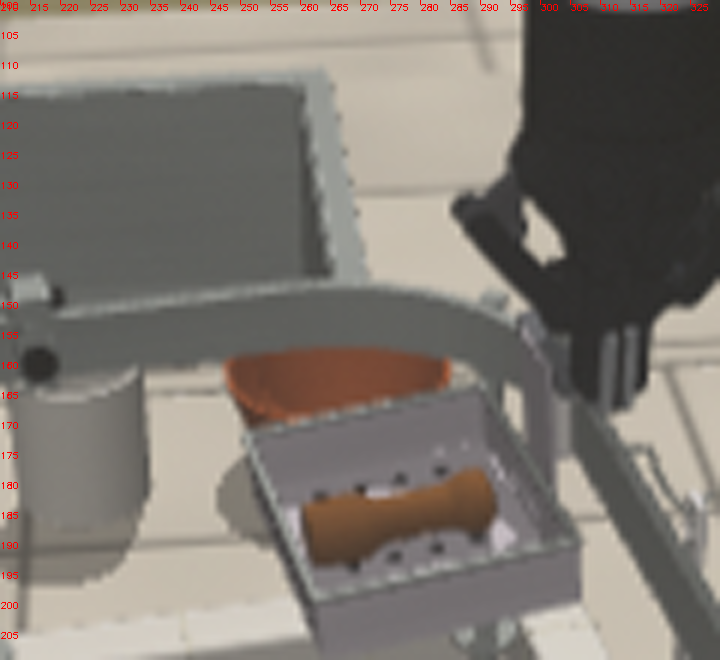

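>>> {"name": "play_rows", "arguments": {
  "travel": [
    [0,0.25,0],
    [0.01,0.25,0],
    [0.01,0.25,0],
    [0.01,0.26,0],
    [0.01,0.26,0],
    [0.01,0.26,0],
    [0.01,0.26,0],
    [0.01,0.27,0]
  ],
  "rotation": [
    [-0.001,-0.001,0.017],
    [0,0,0.018],
    [0,0,0.02],
    [0,0,0.019],
    [0,0,0.02],
    [0,0,0.022],
    [0,0,0.023],
    [0,0,0.025]
  ],
  "claw": [0,0,0,0,0,0,0,0]
}}

```text
time_s: 15.62
position: [0.6601, 0.0029, 0.247]
tool_rot: [[0.001, 0.933, 0.36], [-0.0, 0.36, -0.933], [-1.0, 0.0, 0.001]]
ft_force: [2.4, -3.4, 1.9]
grip_width: 0.0002
```

```bash
python3 -c "
from plan import *
plan(10,2.5)
look('side','d6',200,100,120,110,6)
look('top','d6t',205,130,100,80,7)"
```

```text
t 15.62 rail xy [105.8 -15.1] z 247.0 head 13.1 tiltfix wx,wy 0.0004 0.0006 F rail [ 1.9 -3.7] 1.9 q [-10.  33.  53.  -0.  94. -31.]
s 23.2 expected tool [105.3 -15.2] err [0.5 0.1] head exp 13.3 caddy [96.4 22.7]
tr [[-0.02, 0.26, 0.0], [-0.02, 0.26, 0.0], [-0.03, 0.26, 0.0], [-0.02, 0.27, 0.0], [-0.03, 0.26, 0.0], [-0.04, 0.26, 0.0], [-0.04, 0.26, 0.0], [-0.05, 0.26, 0.0], [-0.06, 0.26, 0.0], [-0.06, 0.26, 0.0]]
ro [[0.0, 0.001, 0.026], [0.0, 0.0, 0.026], [0.0, 0.0, 0.026], [0.0, 0.0, 0.025], [0.0, 0.0, 0.025], [0.0, 0.0, 0.025], [0.0, 0.0, 0.025], [0.0, 0.0, 0.025], [0.0, 0.0, 0.025], [0.0, 0.0, 0.025]]
```

View pics/d6.png

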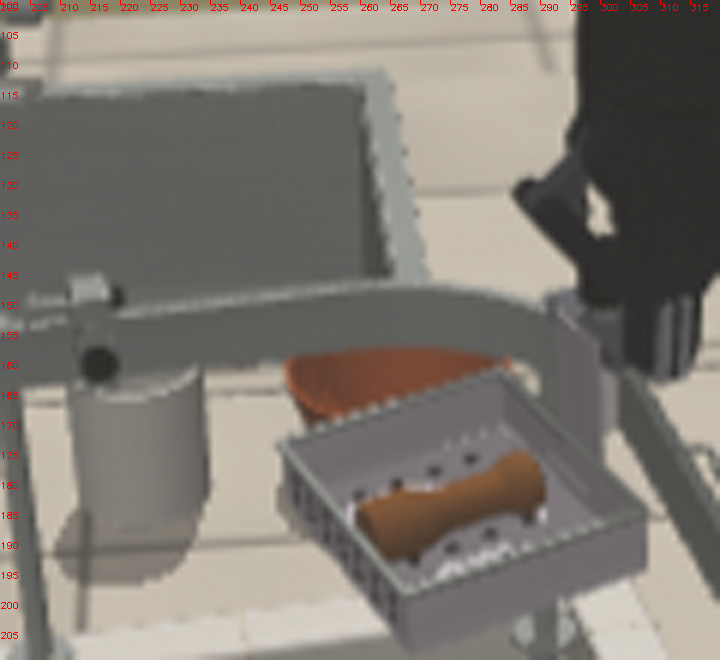

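View pics/d6t.png

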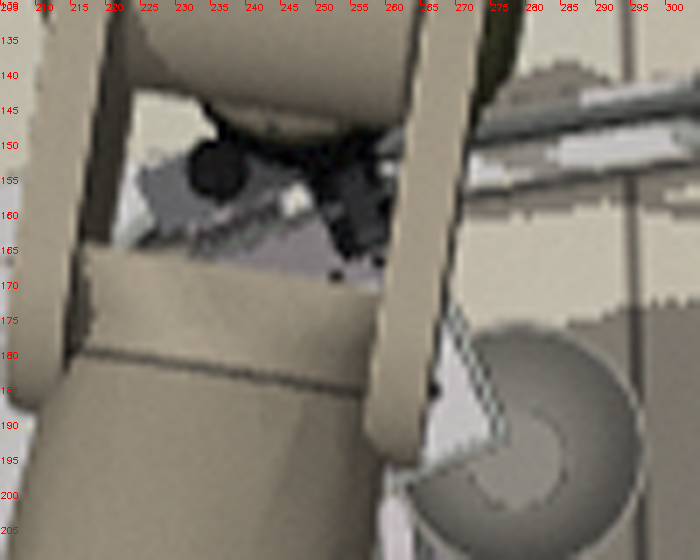

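```bash
python3 -c "
from plan import *
c,sn=np.cos(p[2]),np.sin(p[2]);R=np.array([[c,-sn],[sn,c]])
loc=lambda P:(R.T@(P[:2]-p[:2])*1000).round(1)
print('knob',loc(atz('top',205+217/7-.5,130+168/7-.5,.288)))
a=loc(atz('top',205+400/7-.5,130+490/7-.5,.2));b=loc(atz('top',205+500/7-.5,130+440/7-.5,.2));d=loc(atz('top',205+450/7-.5,130+300/7-.5,.2))
print(a,b,d,'edge x heading',np.degrees(np.arctan2(*(b-a)[::-1])), np.degrees(np.arctan2(*(d-b)[::-1]))-90)
"
```

```text
knob [92.7 22.5]
[-22.7 -23.4] [-10.1 -63.6] [ 45.4 -53.6] edge x heading -72.59729586864373 -79.7860270149295
```

>>> {"name": "play_rows", "arguments": {
  "travel": [
    [-0.01,0.26,0],
    [-0.01,0.26,0],
    [-0.02,0.26,0],
    [-0.02,0.26,0],
    [-0.03,0.26,0],
    [-0.04,0.26,0],
    [-0.04,0.26,0],
    [-0.05,0.26,0],
    [-0.06,0.26,0],
    [-0.06,0.26,0]
  ],
  "rotation": [
    [0,0.001,0.026],
    [0,0,0.026],
    [0,0,0.026],
    [0,0,0.025],
    [0,0,0.025],
    [0,0,0.025],
    [0,0,0.025],
    [0,0,0.025],
    [0,0,0.025],
    [0,0,0.025]
  ],
  "claw": [0,0,0,0,0,0,0,0,0,0]
}}

```text
time_s: 16.55
position: [0.6558, 0.032, 0.2467]
tool_rot: [[-0.002, 0.798, 0.603], [0.0, 0.603, -0.798], [-1.0, -0.002, -0.002]]
ft_force: [1.4, -1.8, 1.0]
grip_width: -0.0001
```

```bash
python3 -c "
from plan import *
plan(10,2.5)
look('side','d7',190,100,120,110,6)
look('top','d7t',195,130,100,80,7)"
```

```text
t 16.55 rail xy [105.7  14.3] z 246.7 head 29.0 tiltfix wx,wy -0.0002 -0.0023 F rail [ 1.1 -1.9] 1.0 q [ -8.  33.  53.  -0.  94. -45.]
s 51.2 expected tool [105.4  14.5] err [ 0.3 -0.2] head exp 29.3 caddy [86.3 48.5]
tr [[-0.08, 0.26, 0.03], [-0.09, 0.26, 0.0], [-0.1, 0.26, 0.0], [-0.09, 0.25, 0.0], [-0.1, 0.25, 0.0], [-0.11, 0.24, 0.0], [-0.11, 0.24, 0.0], [-0.12, 0.24, 0.0], [-0.12, 0.23, 0.0], [-0.13, 0.23, 0.0]]
ro [[-0.0, -0.002, 0.027], [0.0, 0.0, 0.027], [0.0, 0.0, 0.027], [0.0, 0.0, 0.025], [0.0, 0.0, 0.025], [0.0, 0.0, 0.025], [0.0, 0.0, 0.025], [0.0, 0.0, 0.025], [0.0, 0.0, 0.025], [0.0, 0.0, 0.025]]
```

View pics/d7.png

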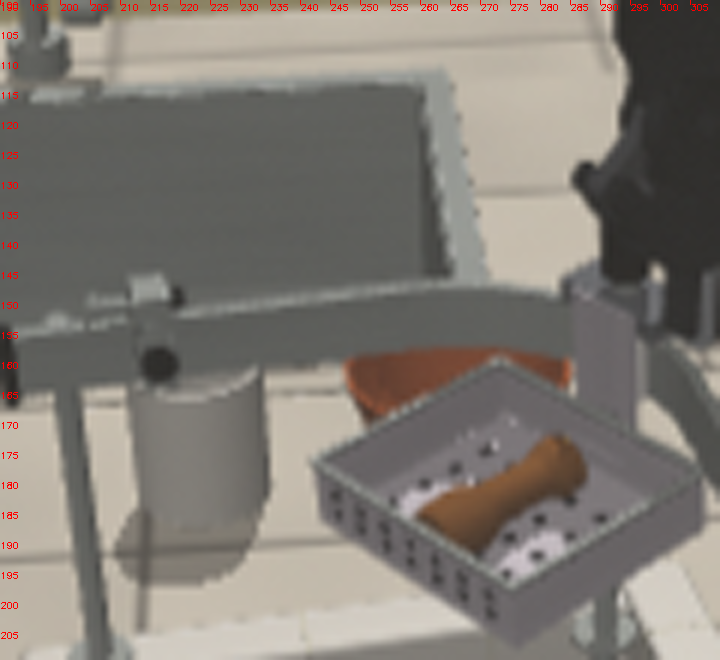

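View pics/d7t.png

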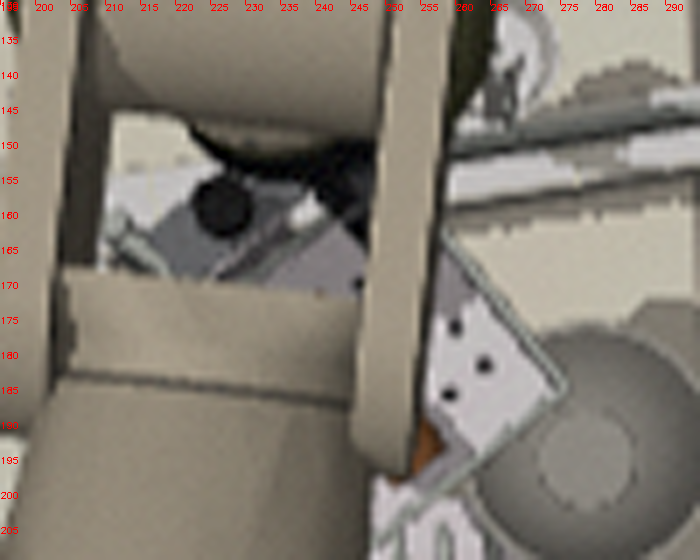

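>>> {"name": "play_rows", "arguments": {
  "travel": [
    [-0.08,0.26,0.03],
    [-0.09,0.26,0],
    [-0.09,0.26,0],
    [-0.09,0.25,0],
    [-0.1,0.25,0],
    [-0.11,0.24,0],
    [-0.11,0.24,0],
    [-0.12,0.24,0],
    [-0.12,0.23,0],
    [-0.13,0.23,0]
  ],
  "rotation": [
    [0,-0.002,0.026],
    [0,0,0.026],
    [0,0,0.026],
    [0,0,0.025],
    [0,0,0.025],
    [0,0,0.025],
    [0,0,0.025],
    [0,0,0.025],
    [0,0,0.025],
    [0,0,0.025]
  ],
  "claw": [0,0,0,0,0,0,0,0,0,0]
}}

```text
time_s: 17.48
position: [0.6441, 0.0592, 0.2465]
tool_rot: [[-0.002, 0.603, 0.798], [0.0, 0.798, -0.603], [-1.0, -0.001, -0.002]]
ft_force: [1.3, -1.9, 0.2]
grip_width: -0.0
```

```bash
python3 -c "
from plan import *
plan(12,2.5)
look('side','d8',180,100,120,110,6)"
```

```text
t 17.48 rail xy [97.8 42.8] z 246.5 head 44.9 tiltfix wx,wy -0.0004 -0.0017 F rail [ 1. -2.] 0.2 q [ -5.  32.  55.   0.  93. -58.]
s 78.7 expected tool [97.5 42.6] err [0.3 0.2] head exp 45.1 caddy [69.9 70.1]
tr [[-0.15, 0.22, 0.05], [-0.16, 0.21, 0.0], [-0.16, 0.21, 0.0], [-0.16, 0.21, 0.0], [-0.16, 0.21, 0.0], [-0.17, 0.21, 0.0], [-0.17, 0.2, 0.0], [-0.18, 0.2, 0.0], [-0.18, 0.19, 0.0], [-0.19, 0.19, 0.0], [-0.19, 0.18, 0.0], [-0.2, 0.18, 0.0]]
ro [[-0.0, -0.002, 0.026], [0.0, 0.0, 0.026], [0.0, 0.0, 0.026], [0.0, 0.0, 0.025], [0.0, 0.0, 0.025], [0.0, 0.0, 0.025], [0.0, 0.0, 0.025], [0.0, 0.0, 0.025], [0.0, 0.0, 0.025], [0.0, 0.0, 0.025], [0.0, 0.0, 0.025], [0.0, 0.0, 0.025]]
```

View pics/d8.png

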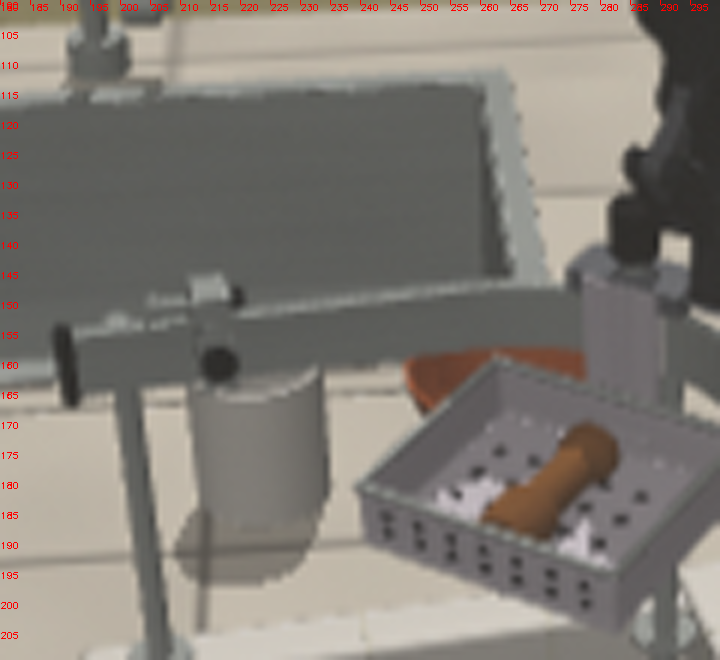

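>>> {"name": "play_rows", "arguments": {
  "travel": [
    [-0.15,0.22,0.05],
    [-0.15,0.22,0],
    [-0.16,0.21,0],
    [-0.16,0.21,0],
    [-0.16,0.21,0],
    [-0.17,0.21,0],
    [-0.17,0.2,0],
    [-0.18,0.2,0],
    [-0.18,0.19,0],
    [-0.19,0.19,0],
    [-0.19,0.18,0],
    [-0.2,0.18,0]
  ],
  "rotation": [
    [0,-0.002,0.026],
    [0,0,0.025],
    [0,0,0.025],
    [0,0,0.025],
    [0,0,0.025],
    [0,0,0.025],
    [0,0,0.025],
    [0,0,0.025],
    [0,0,0.025],
    [0,0,0.025],
    [0,0,0.025],
    [0,0,0.025]
  ],
  "claw": [0,0,0,0,0,0,0,0,0,0,0,0]
}}

```text
time_s: 18.53
position: [0.6213, 0.0864, 0.2467]
tool_rot: [[-0.001, 0.31, 0.951], [0.001, 0.951, -0.31], [-1.0, 0.001, -0.001]]
ft_force: [1.1, -0.2, 0.5]
grip_width: -0.0002
```

```bash
python3 -c "
from plan import *
plan(12,2.5)
look('side','d9',170,100,130,110,6)"
```

```text
t 18.53 rail xy [79. 73.] z 246.7 head 64.0 tiltfix wx,wy -0.0011 -0.0007 F rail [ 1.  -0.4] 0.5 q [ -3.  29.  59.   0.  91. -75.]
s 112.3 expected tool [78.1 72.3] err [1.  0.7] head exp 64.3 caddy [42.9 89.2]
tr [[-0.24, 0.14, 0.03], [-0.24, 0.13, 0.0], [-0.25, 0.13, 0.0], [-0.22, 0.15, 0.0], [-0.22, 0.14, 0.0], [-0.23, 0.14, 0.0], [-0.23, 0.13, 0.0], [-0.23, 0.13, 0.0], [-0.24, 0.12, 0.0], [-0.24, 0.11, 0.0], [-0.24, 0.11, 0.0], [-0.25, 0.1, 0.0]]
ro [[-0.001, -0.001, 0.027], [0.0, 0.0, 0.027], [0.0, 0.0, 0.027], [0.0, 0.0, 0.025], [0.0, 0.0, 0.025], [0.0, 0.0, 0.025], [0.0, 0.0, 0.025], [0.0, 0.0, 0.025], [0.0, 0.0, 0.025], [0.0, 0.0, 0.025], [0.0, 0.0, 0.024], [0.0, 0.0, 0.023]]
```

View pics/d9.png

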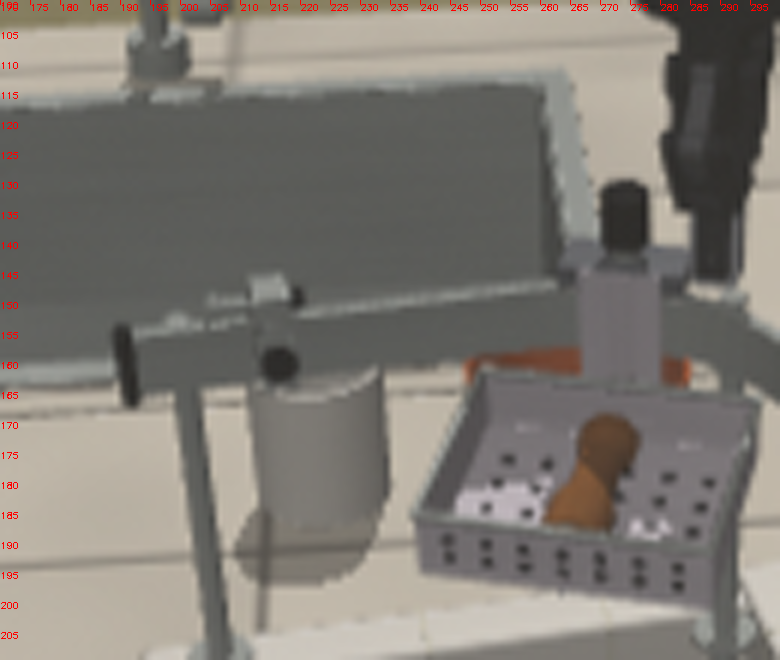

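>>> {"name": "play_rows", "arguments": {
  "travel": [
    [-0.22,0.15,0.03],
    [-0.22,0.15,0],
    [-0.22,0.14,0],
    [-0.22,0.14,0],
    [-0.23,0.13,0],
    [-0.23,0.13,0],
    [-0.23,0.12,0],
    [-0.23,0.12,0],
    [-0.24,0.11,0],
    [-0.24,0.1,0]
  ],
  "rotation": [
    [-0.001,-0.001,0.026],
    [0,0,0.026],
    [0,0,0.025],
    [0,0,0.025],
    [0,0,0.025],
    [0,0,0.025],
    [0,0,0.025],
    [0,0,0.025],
    [0,0,0.025],
    [0,0,0.025]
  ],
  "claw": [0,0,0,0,0,0,0,0,0,0]
}}

```text
time_s: 19.42
position: [0.597, 0.1016, 0.2475]
tool_rot: [[0.003, 0.038, 0.999], [0.002, 0.999, -0.038], [-1.0, 0.003, 0.003]]
ft_force: [2.4, -0.3, -0.3]
grip_width: 0.0001
```

```bash
python3 -c "
from plan import *
plan(12,2)
look('side','e1',170,100,130,110,6)
look('top','e1t',195,150,80,110,6)"
```

```text
t 19.42 rail xy [57.1 91.4] z 247.5 head 79.8 tiltfix wx,wy -0.0025 0.0026 F rail [ 2.4 -0.7] -0.3 q [ -2.  27.  63.   0.  90. -89.]
s 138.8 expected tool [56.4 90.2] err [0.8 1.2] head exp 79.5 caddy [18.  97.4]
tr [[-0.22, 0.04, -0.05], [-0.22, 0.03, 0.0], [-0.22, 0.03, 0.0], [-0.2, 0.06, 0.0], [-0.2, 0.05, 0.0], [-0.2, 0.05, 0.0], [-0.2, 0.04, 0.0], [-0.2, 0.03, 0.0], [-0.2, 0.03, 0.0], [-0.2, 0.02, 0.0], [-0.2, 0.01, 0.0], [-0.2, 0.01, 0.0]]
ro [[-0.002, 0.003, 0.017], [0.0, 0.0, 0.016], [0.0, 0.0, 0.015], [0.0, 0.0, 0.016], [0.0, 0.0, 0.015], [0.0, 0.0, 0.014], [0.0, 0.0, 0.013], [0.0, 0.0, 0.012], [0.0, 0.0, 0.011], [0.0, 0.0, 0.01], [0.0, 0.0, 0.009], [0.0, 0.0, 0.008]]
```

View pics/e1.png

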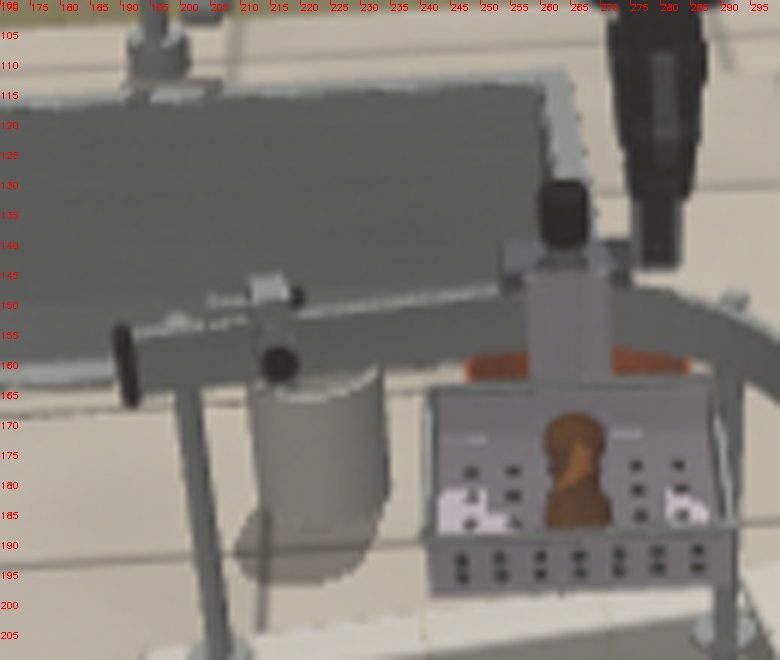

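View pics/e1t.png

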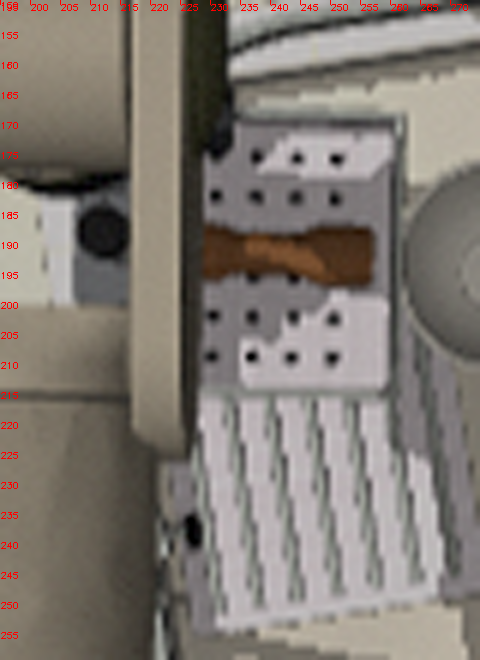

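>>> {"name": "play_rows", "arguments": {
  "travel": [
    [-0.2,0.05,-0.05],
    [-0.2,0.05,0],
    [-0.2,0.05,0],
    [-0.2,0.05,0],
    [-0.2,0.04,0],
    [-0.2,0.04,0],
    [-0.2,0.03,0],
    [-0.2,0.02,0],
    [-0.2,0.02,0],
    [-0.2,0.01,0],
    [-0.2,0,0],
    [-0.2,0,0]
  ],
  "rotation": [
    [-0.002,0.003,0.017],
    [0,0,0.016],
    [0,0,0.015],
    [0,0,0.016],
    [0,0,0.015],
    [0,0,0.014],
    [0,0,0.013],
    [0,0,0.012],
    [0,0,0.011],
    [0,0,0.01],
    [0,0,0.009],
    [0,0,0.008]
  ],
  "claw": [0,0,0,0,0,0,0,0,0,0,0,0]
}}

```text
time_s: 20.52
position: [0.5719, 0.1069, 0.2478]
tool_rot: [[0.003, -0.133, 0.991], [0.003, 0.991, 0.132], [-1.0, 0.003, 0.004]]
ft_force: [2.5, 2.4, 1.8]
grip_width: 0.0002
```

```bash
python3 -c "
from plan import *
plan(12,2)
look('side','e2',170,100,130,110,6)
look('top','e2t',195,150,80,110,6)"
```

```text
t 20.52 rail xy [ 33.  100.1] z 247.8 head 89.6 tiltfix wx,wy -0.0033 0.0033 F rail [2.9 2.1] 1.8 q [ -1.  24.  67.   0.  88. -99.]
s 163.3 expected tool [32.7 98.8] err [0.2 1.3] head exp 88.6 caddy [-6.2 99.8]
tr [[-0.2, -0.04, -0.08], [-0.2, -0.05, 0.0], [-0.2, -0.05, 0.0], [-0.2, -0.01, 0.0], [-0.2, -0.02, 0.0], [-0.2, -0.02, 0.0], [-0.2, -0.03, 0.0], [-0.2, -0.03, 0.0], [-0.2, -0.03, 0.0], [-0.2, -0.03, 0.0], [-0.2, -0.03, 0.0], [-0.2, -0.03, 0.0]]
ro [[-0.003, 0.003, 0.001], [0.0, 0.0, -0.0], [0.0, 0.0, -0.001], [0.0, 0.0, 0.003], [0.0, 0.0, 0.002], [0.0, 0.0, 0.001], [0.0, 0.0, 0.0], [0.0, 0.0, 0.0], [0.0, 0.0, 0.0], [0.0, 0.0, 0.0], [0.0, 0.0, 0.0], [0.0, 0.0, 0.0]]
```

View pics/e2.png

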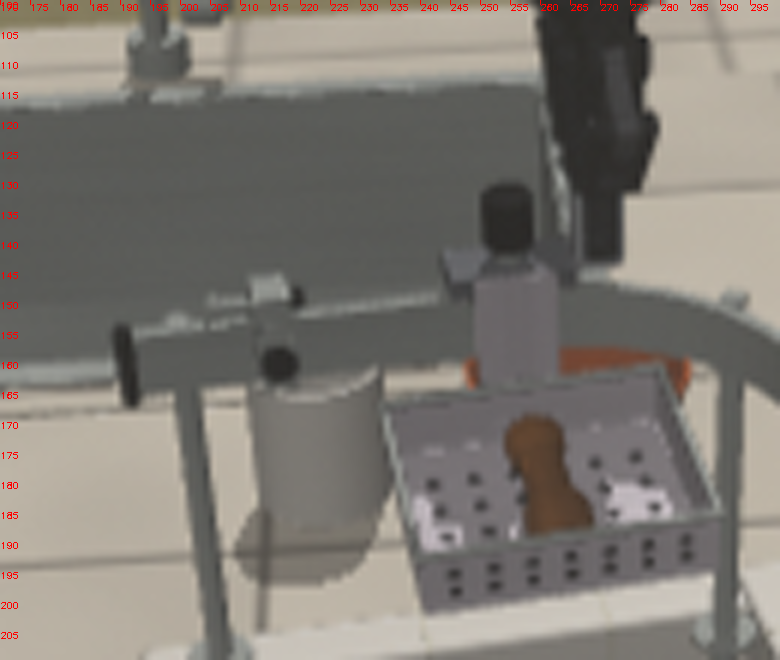

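View pics/e2t.png

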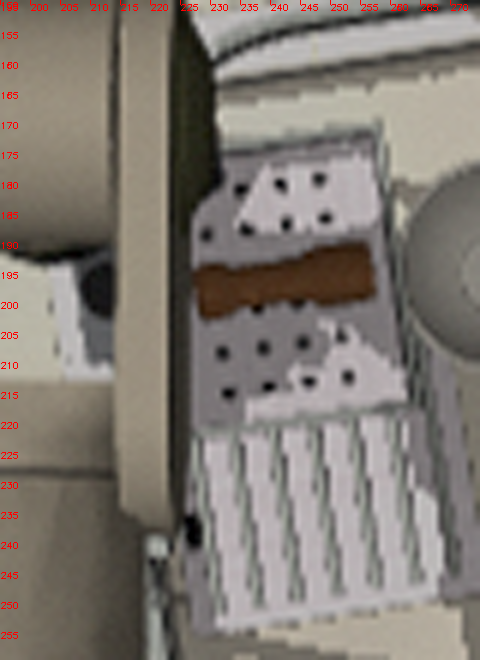

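>>> {"name": "play_rows", "arguments": {
  "travel": [
    [0.3,0.04,-0.05],
    [0.1,0.0,0],
    [0,0,0],
    [0,0,0]
  ],
  "rotation": [
    [-0.003,0.003,0],
    [0,0,0],
    [0,0,0],
    [0,0,0]
  ],
  "claw": [0,0,0,0]
}}

```text
time_s: 20.95
position: [0.5744, 0.1065, 0.2462]
tool_rot: [[-0.007, -0.131, 0.991], [-0.002, 0.991, 0.131], [-1.0, -0.001, -0.007]]
ft_force: [1.2, 0.5, 0.5]
grip_width: -0.0001
```

```bash
python3 -c "
from plan import *
state()
look('side','e3',200,120,80,60,9)"
```

```text
t 20.95 rail xy [35.4 99.4] z 246.2 head 89.5 tiltfix wx,wy 0.002 -0.0067 F rail [1.3 0.3] 0.5 q [ -1.  25.  67.  -0.  89. -99.]
```

View pics/e3.png

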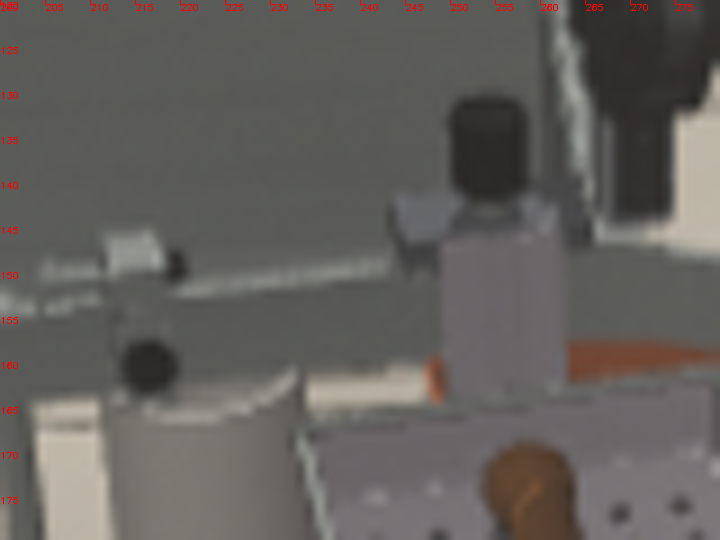

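```bash
cat > gap.py <<'E'
from plan import *
c,sn=np.cos(p[2]),np.sin(p[2]);R=np.array([[c,-sn],[sn,c]])
def atplane(n,u,v,yr):
    e,d=ray(n,u,v); el=R.T@(e[:2]-p[:2]);dl=R.T@d[:2]
    t=(yr/1000-el[1])/dl[1]; return np.round([1000*(el[0]+t*dl[0]),1000*(e[2]+t*d[2])],1)
E
python3 -c "
from gap import *
f=lambda x,y:(200+x/9-.5,120+y/9-.5)
print('tip end',atplane('side',*f(187,265),97),'collar front bottom',atplane('side',*f(163,270),89))
for yr in(87,100): print('nose',yr,atplane('side',*f(392,190),yr),atplane('side',*f(400,270),yr))
print('tail',atplane('side',*f(590,245),87))
print('knob c',atplane('side',*f(488,115),98))
"
```

```text
tip end [-96.  249.4] collar front bottom [-103.5  253.1]
nose 87 [-37.8 270.5] [-36.7 244.9]
nose 100 [-35.8 263.7] [-34.8 237.7]
tail [ 18.6 245.4]
knob c [ -7.7 284.6]
```

>>> {"name": "play_rows", "arguments": {
  "travel": [
    [-0.12,0,0.05],
    [-0.12,-0.01,0],
    [-0.12,-0.01,0],
    [-0.15,-0.02,0],
    [-0.2,-0.03,0],
    [-0.2,-0.03,0],
    [-0.2,-0.03,0],
    [-0.2,-0.03,0],
    [-0.2,-0.03,0],
    [-0.2,-0.03,0],
    [-0.2,-0.03,0],
    [-0.2,-0.03,0]
  ],
  "rotation": [
    [0.002,-0.006,0.004],
    [0,0,0.002],
    [0,0,0],
    [0,0,0],
    [0,0,0],
    [0,0,0],
    [0,0,0],
    [0,0,0],
    [0,0,0],
    [0,0,0],
    [0,0,0],
    [0,0,0]
  ],
  "claw": [0,0,0,0,0,0,0,0,0,0,0,0]
}}

```text
time_s: 22.0
position: [0.5529, 0.1038, 0.2476]
tool_rot: [[0.006, -0.138, 0.99], [0.001, 0.99, 0.138], [-1.0, 0.001, 0.006]]
ft_force: [3.8, 2.3, -0.1]
grip_width: 0.0002
```

```bash
python3 -c "
from plan import *
state()
look('side','e4',190,120,80,60,9)"
```

```text
t 22.0 rail xy [13.8 99.8] z 247.6 head 89.9 tiltfix wx,wy -0.0015 0.0059 F rail [4.1 1.7] -0.1 q [ -1.  22.  71.   0.  87. -99.]
```

View pics/e4.png

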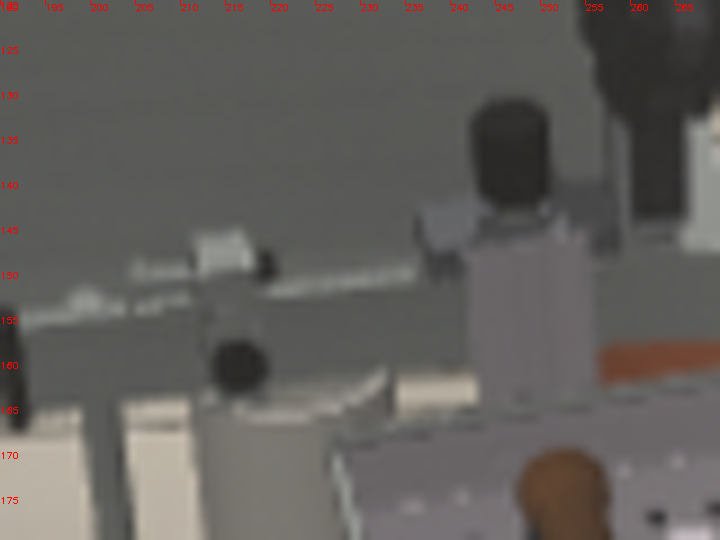

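>>> {"name": "play_rows", "arguments": {
  "travel": [
    [-0.2,-0.02,-0.05],
    [-0.2,-0.02,0],
    [-0.2,-0.03,0],
    [-0.2,-0.02,0],
    [-0.2,-0.03,0],
    [-0.2,-0.03,0],
    [-0.2,-0.03,0],
    [-0.2,-0.03,0],
    [-0.2,-0.03,0],
    [-0.15,-0.02,0],
    [-0.1,-0.01,0]
  ],
  "rotation": [
    [-0.001,0.005,0],
    [0,0,0],
    [0,0,0],
    [0,0,0],
    [0,0,0],
    [0,0,0],
    [0,0,0],
    [0,0,0],
    [0,0,0],
    [0,0,0],
    [0,0,0]
  ],
  "claw": [0,0,0,0,0,0,0,0,0,0,0]
}}

```text
time_s: 22.97
position: [0.5299, 0.1008, 0.2472]
tool_rot: [[0.0, -0.138, 0.99], [0.0, 0.99, 0.138], [-1.0, 0.0, 0.0]]
ft_force: [2.4, 1.6, 0.3]
grip_width: -0.0001
```

```bash
python3 -c "
from plan import *
state()
look('side','e5',190,120,80,60,9)"
```

```text
t 22.97 rail xy [-9.5 99.9] z 247.2 head 89.9 tiltfix wx,wy -0.0002 0.0002 F rail [2.6 1.3] 0.3 q [  -2.   20.   74.    0.   86. -100.]
```

View pics/e5.png

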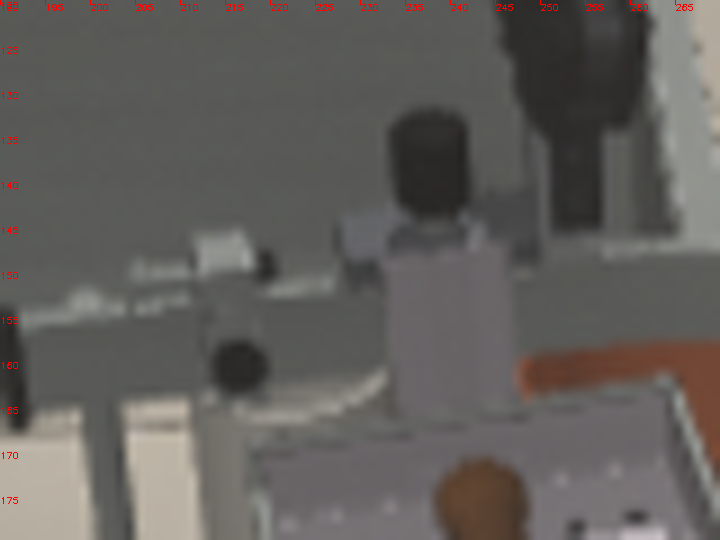

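>>> {"name": "play_rows", "arguments": {
  "travel": [
    [-0.1,-0.01,0],
    [-0.1,-0.02,0],
    [-0.1,-0.01,0],
    [-0.1,-0.01,0],
    [-0.1,-0.02,0],
    [-0.1,-0.01,0],
    [-0.1,-0.01,0],
    [-0.1,-0.02,0],
    [-0.07,-0.01,0],
    [-0.05,0,0]
  ],
  "rotation": [
    [0,0,0],
    [0,0,0],
    [0,0,0],
    [0,0,0],
    [0,0,0],
    [0,0,0],
    [0,0,0],
    [0,0,0],
    [0,0,0],
    [0,0,0]
  ],
  "claw": [0,0,0,0,0,0,0,0,0,0]
}}

```text
time_s: 23.85
position: [0.5196, 0.0994, 0.2471]
tool_rot: [[-0.0, -0.138, 0.99], [0.0, 0.99, 0.138], [-1.0, 0.0, -0.0]]
ft_force: [1.9, 0.8, 0.3]
grip_width: -0.0
```

```bash
python3 -c "
from plan import *
state()
look('side','e6',190,120,80,60,9)"
```

```text
t 23.85 rail xy [-19.8 100. ] z 247.1 head 89.9 tiltfix wx,wy -0.0002 -0.0003 F rail [2.  0.5] 0.3 q [  -2.   19.   76.    0.   85. -100.]
```

View pics/e6.png

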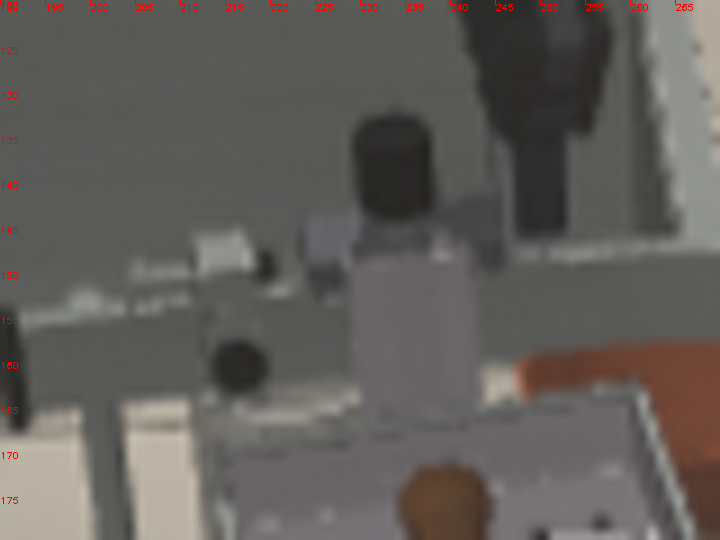

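>>> {"name": "play_rows", "arguments": {
  "travel": [
    [-0.06,-0.01,0],
    [-0.06,-0.01,0],
    [-0.06,-0.01,0],
    [-0.06,0,0],
    [-0.06,-0.01,0],
    [-0.06,-0.01,0],
    [-0.06,-0.01,0],
    [-0.06,0,0]
  ],
  "rotation": [
    [0,0,0],
    [0,0,0],
    [0,0,0],
    [0,0,0],
    [0,0,0],
    [0,0,0],
    [0,0,0],
    [0,0,0]
  ],
  "claw": [0,0,0,0,0,0,0,0]
}}

```text
time_s: 24.57
position: [0.5143, 0.0988, 0.247]
tool_rot: [[-0.001, -0.138, 0.99], [0.0, 0.99, 0.138], [-1.0, 0.0, -0.001]]
ft_force: [2.8, 0.7, 1.3]
grip_width: -0.0002
```

```bash
python3 -c "
from plan import *
state()
look('side','e7',190,120,80,60,9)"
```

```text
t 24.57 rail xy [-25.2 100.1] z 247.0 head 89.9 tiltfix wx,wy -0.0002 -0.0007 F rail [2.9 0.3] 1.3 q [  -2.   19.   77.    0.   85. -100.]
```

View pics/e7.png

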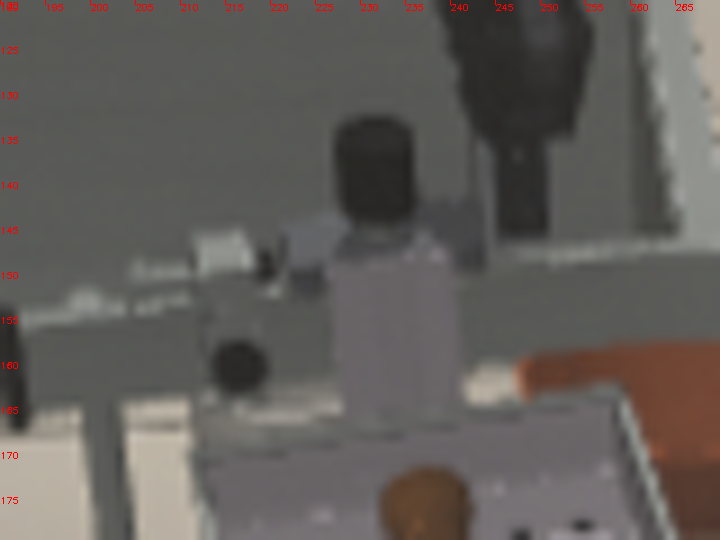

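>>> {"name": "play_rows", "arguments": {
  "travel": [
    [-0.04,-0.005,0],
    [-0.04,-0.005,0],
    [-0.04,-0.005,0],
    [-0.04,-0.005,0]
  ],
  "rotation": [
    [0,0,0],
    [0,0,0],
    [0,0,0],
    [0,0,0]
  ],
  "claw": [0,0,0,0]
}}

```text
time_s: 24.95
position: [0.5124, 0.0985, 0.2469]
tool_rot: [[-0.001, -0.138, 0.99], [0.0, 0.99, 0.138], [-1.0, 0.0, -0.001]]
ft_force: [2.1, 0.3, 0.4]
grip_width: 0.0003
```

>>> {"name": "play_rows", "arguments": {
  "travel": [
    [-0.04,-0.005,0],
    [-0.04,-0.005,0],
    [-0.04,-0.005,0]
  ],
  "rotation": [
    [0,0,0],
    [0,0,0],
    [0,0,0]
  ],
  "claw": [0,0,0]
}}

```text
time_s: 25.2
position: [0.511, 0.0983, 0.2469]
tool_rot: [[-0.001, -0.138, 0.99], [-0.0, 0.99, 0.138], [-1.0, 0.0, -0.001]]
ft_force: [2.2, 1.0, 0.5]
grip_width: -0.0002
```

>>> {"name": "play_rows", "arguments": {
  "travel": [
    [-0.04,-0.005,0],
    [-0.04,-0.005,0]
  ],
  "rotation": [
    [0,0,0],
    [0,0,0]
  ],
  "claw": [0,0]
}}

```text
time_s: 25.37
position: [0.5106, 0.0982, 0.247]
tool_rot: [[0.0, -0.138, 0.99], [0.0, 0.99, 0.138], [-1.0, 0.0, 0.0]]
ft_force: [4.3, 0.8, -2.1]
grip_width: -0.0001
```

>>> {"name": "play_rows", "arguments": {
  "travel": [
    [-0.04,-0.005,0],
    [-0.03,-0.005,0]
  ],
  "rotation": [
    [0,0,0],
    [0,0,0]
  ],
  "claw": [0,0]
}}

```text
time_s: 25.53
position: [0.5106, 0.0982, 0.2471]
tool_rot: [[0.002, -0.138, 0.99], [0.0, 0.99, 0.138], [-1.0, 0.0, 0.002]]
ft_force: [4.5, 2.5, -0.9]
grip_width: -0.0001
```

```bash
python3 -c "
from plan import *
state()
look('side','e8',190,120,80,60,9)"
```

```text
t 25.53 rail xy [-28.9 100.1] z 247.1 head 89.9 tiltfix wx,wy -0.0005 0.0024 F rail [4.8 1.8] -0.9 q [  -2.   18.   77.    0.   84. -100.]
```

View pics/e8.png

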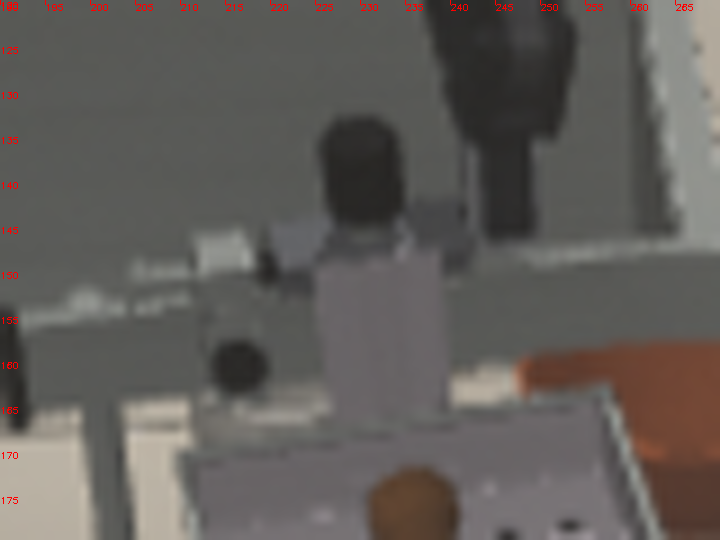

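>>> {"name": "play_rows", "arguments": {
  "travel": [
    [-0.05,-0.005,0],
    [-0.06,-0.008,0],
    [-0.06,-0.008,0]
  ],
  "rotation": [
    [0,0,0],
    [0,0,0],
    [0,0,0]
  ],
  "claw": [0,0,0]
}}

```text
time_s: 25.83
position: [0.5105, 0.0982, 0.2473]
tool_rot: [[0.007, -0.138, 0.99], [0.001, 0.99, 0.138], [-1.0, 0.0, 0.007]]
ft_force: [6.6, 2.1, -1.9]
grip_width: -0.0002
```

>>> {"name": "play_rows", "arguments": {
  "travel": [
    [-0.06,-0.008,0],
    [-0.07,-0.01,0],
    [-0.07,-0.01,0],
    [-0.07,-0.01,0]
  ],
  "rotation": [
    [0,0,0],
    [0,0,0],
    [0,0,0],
    [0,0,0]
  ],
  "claw": [0,0,0,0]
}}

```text
time_s: 26.17
position: [0.5105, 0.0981, 0.2475]
tool_rot: [[0.014, -0.138, 0.99], [0.003, 0.99, 0.137], [-1.0, 0.001, 0.014]]
ft_force: [7.7, 3.1, -2.2]
grip_width: -0.0002
```

>>> {"name": "play_rows", "arguments": {
  "travel": [
    [0.1,0.01,0],
    [0.3,0.04,0],
    [0.5,0.07,0],
    [0.6,0.08,0.2],
    [0.5,0.07,1],
    [0.2,0,2],
    [0,0,2.5],
    [0,0,3],
    [0,0,3],
    [0,0,1],
    [0,0,0]
  ],
  "rotation": [
    [0,0,0],
    [0,0,0],
    [0,0.01,0],
    [0,0,0],
    [0,0,0],
    [0,0,0],
    [0,0,0],
    [0,0,0],
    [0,0,0],
    [0,0,0],
    [0,0,0]
  ],
  "claw": [0,0,0,0,0,0,0,0,0,0,0]
}}

```text
time_s: 27.08
position: [0.5323, 0.1006, 0.3778]
tool_rot: [[-0.014, -0.137, 0.99], [0.001, 0.991, 0.137], [-1.0, 0.002, -0.014]]
ft_force: [0.9, -0.1, 0.2]
grip_width: 0.0003
```

```bash
python3 -c "
from plan import *
state()
look('side','f1',180,110,110,90,7)
look('top','f1t',195,150,100,110,5)"
```

```text
t 27.08 rail xy [-7.1 99.5] z 377.8 head 89.9 tiltfix wx,wy -0.0006 -0.0137 F rail [ 0.9 -0.3] 0.2 q [  -2.   18.   56.    0.  106. -100.]
```

View pics/f1.png

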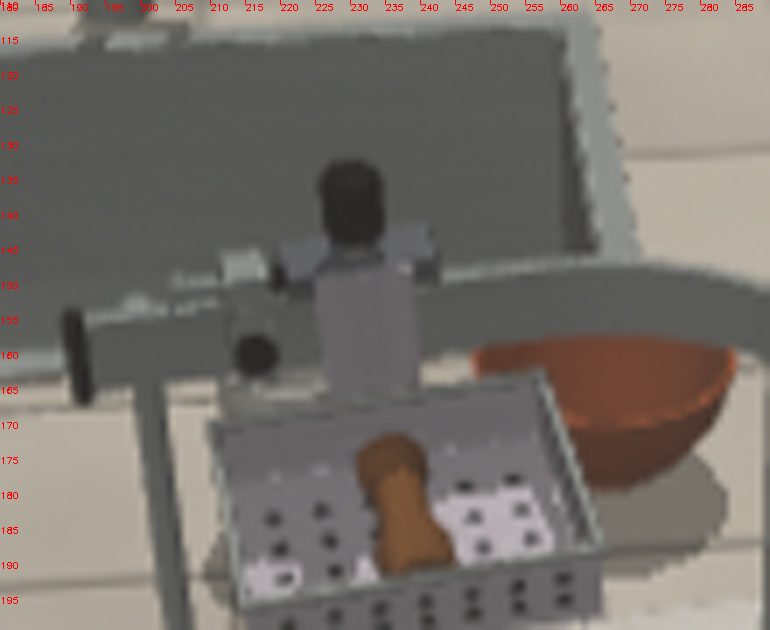

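View pics/f1t.png

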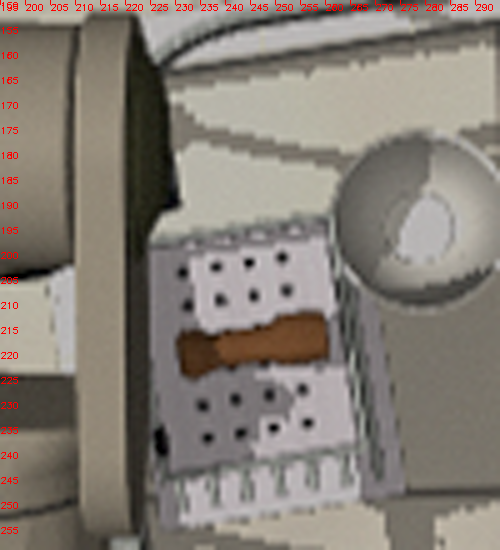

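View pics/f1_full.png

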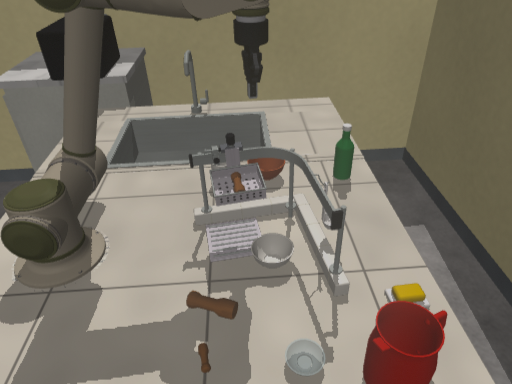

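>>> {"name": "play_rows", "arguments": {
  "travel": [
    [0,0,0],
    [0,0,0],
    [0,0,0],
    [0,0,0]
  ],
  "rotation": [
    [0,0,0],
    [0,0,0],
    [0,0,0],
    [0,0,0]
  ],
  "claw": [0,0,0,0]
}}

```text
time_s: 27.52
position: [0.5313, 0.1007, 0.371]
tool_rot: [[-0.026, -0.137, 0.99], [0.001, 0.991, 0.137], [-1.0, 0.004, -0.025]]
ft_force: [-0.8, -1.0, -0.1]
grip_width: -0.0001
```

```bash
python3 -c "
from rig import env
print(env.close_job(), env.observe()['time_s'])"
```

```text
the job is handed in; nothing more can be done
the job is handed in; nothing more can be done
```

The job is done and handed in at about 27.5 s of the 72 s allowed. No verdict was reported.

- **Pestle:** I laid the middle-sized pestle across the bar in the basket while it hung on leg A. I then pushed the runner by its tail, with the fingers shut, along leg A, round the bend and along leg B.
- **Press at the stop:** I crept up at 6 mm/s and slower until the runner stopped dead on the rubber tip. The push on the tool was then held at about 5 to 8 N for half a second. With about 2 N of drag taken off, that is roughly 3 to 6 N on the stop, and then I let go. I worked this out from the wrist force, as the stop force was not measured directly.
- **Last checks:** The pictures show the nose at the rubber tip, the basket hanging level with the pestle in it, and the gripper well clear. Bowl_a and the dish stand where they were in the side view. Bowl_b looks unmoved, and the mug was out of sight behind the basket; the arm was never near either.
- **Less than clean:** I saw side loads of about 2 N on the tool now and then, with a 1 to 1.3 mm outward offset late in the bend. I backed off once to relieve it. The two camera views put the stop's front face about 4 mm apart, so I found the contact by touch.

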